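# Image the next wood sample on the crank-wound lift

### The job

Get the next wood sample in front of the microscope: take the oldest sample, the one at the low front end of the sloped lane, and lay it in the black V cradle of the lift stage, then lay the new sample that waits on the white rest behind the two left in the lane. Then put the loose crank on the lift's square brass shaft and wind it clockwise for several turns, without letting it come off, until the red pointer stands in the green band of the scale. Leave the crank on the shaft, let no sample fall on the table and leave the other things where they are.

Things in the scene. Friction and masses are not known exactly. Their poses are not given: they have to be found in the camera images.
- lift_frame: Fixed frame of the imaging lift on a steel base plate 130 x 440 x 12 mm. Origin on the table below the V cradle; y along the row: blue gearbox 80 x 80 mm, 85 mm high, with the shaft at y -150 mm; black microscope tube at y 105 to 235 mm, 44 mm across, axis 115 mm up. White scale bar at x 52, y -62 mm, 122 mm high, its 7 mm high green band centred 81 mm up
- cradle (a point): Where the middle of the sample's axis must lie, 85 mm above the table plus the lift's value; the sample lies along this point's y. Black 90-degree V, 36 mm wide along y (the sample centres itself in it), its bottom 28 mm below this point, on a 90 x 60 mm aluminium plate with its top 30 mm below this point
- lift (a joint): Height of the stage, m above its lowest place, 0 to 0.036 (end stop). Driven only by the shaft: rises 10 mm per clockwise turn and stays where it is left. Starts at 0 to 0.005. The stage's red pointer (4 mm thick) is in the middle of the green band at 0.030, wholly inside it at 0.0285 to 0.0315
- shaft (a joint): Angle of the square shaft, rad, growing clockwise seen from above, 0 to 22.6; the lift rises 0.00159 m per rad. At 0 its flats are parallel to the lift frame's x and y; its heading is the frame's yaw minus this value. Turns stiffly, about 0.1 N m (2 N at the crank's grip)
- shaft_foot (a point): Foot of the vertical brass shaft, on its axis at the gearbox's top face, 85 mm above the table. The shaft is 14 x 14 mm square for 21 mm, then a blunt cone to 26 mm
- crank: Loose crank, 170 g, upright on its stand at first. Origin: centre of hub's underside; z up, x along the arm. Steel hub 26 x 26 mm, 56 high, 16 x 16 mm square socket 32 deep from below, parallel to x and y. Arm 16 mm wide, 24 to 32 mm up, to x 58 mm. Hold the hub by its two y faces. Seated on the shaft, the origin is on shaft_foot, sides parallel to its flats (4 ways, 8 degrees of play)
- crank_knob (a point): Point on the crank's red upright grip, 50 mm from the hub's axis along the crank's x and 78 mm above the hub's underside. The grip is a freely revolving sleeve 18 mm in diameter, 36 to 88 mm above the underside (the hub's top is at 56 mm). A hand that grips it need not turn as it goes round
- crank_stand: Fixed wooden block 60 x 60 mm, 30 mm high, with a steel pin 12 mm in diameter and 20 mm high that stands in the crank's socket. Origin at the centre of its underside
- lane: Fixed sloped lane, floor 36 mm wide, no side walls, orange lip 14 mm high at its low front end. Origin on the table below the middle of the front sample; x up the lane (slope 0.22 rad). Three places: sample centres at x 0, 39.5, 79 mm, 75, 84, 93 mm above the table, lying along y. Floor ends 45 mm past the third. When the front sample is taken the others roll down one place
- sample_1: The oldest sample, in the front (lowest) place of the lane at the start, dark brown. Peeled branch section: wood cylinder 40 mm in diameter, 60 mm long, about 55 g, rolls freely. Origin at the middle of its axis, its own y along the axis, level. Its ends stick out 12 mm either side of what carries it: grip it from above across its two ends
- sample_2: Second sample in the lane at the start, medium brown. Peeled branch section: wood cylinder 40 mm in diameter, 60 mm long, about 55 g, rolls freely. Origin at the middle of its axis, its own y along the axis, level. Its ends stick out 12 mm either side of what carries it: grip it from above across its two ends
- sample_3: Third sample in the lane at the start, dark brown with pale ends. Peeled branch section: wood cylinder 40 mm in diameter, 60 mm long, about 55 g, rolls freely. Origin at the middle of its axis, its own y along the axis, level. Its ends stick out 12 mm either side of what carries it: grip it from above across its two ends
- sample_new: The new sample, on its white rest at the start, pale wood. Peeled branch section: wood cylinder 40 mm in diameter, 60 mm long, about 55 g, rolls freely. Origin at the middle of its axis, its own y along the axis, level. Its ends stick out 12 mm either side of what carries it: grip it from above across its two ends
- new_rest: Fixed white rest with a black V, 80 x 36 mm, holding the new sample with its axis 38 mm above the table along the rest's y. Origin at the centre of its underside
- tablet_a: Bystander: loose flat brown wood tablet 120 x 75 x 18 mm right of the lift. Origin at the centre of its underside
- tablet_b: Bystander: loose flat dark wood tablet 110 x 70 x 16 mm beyond the lift. Origin at the centre of its underside
- stain_jar: Bystander: amber jar 52 mm across, 75 mm high. Origin at the centre of its underside
- mug: Bystander: blue mug 80 mm across, 90 mm high. Origin at the centre of its underside
- slide_box: Bystander: blue slide box 100 x 80 x 30 mm. Origin at the centre of its underside
- brush: Bystander: brush lying on the table. Origin at its middle
- spray_bottle: Bystander: clear spray bottle with blue head, 66 mm across, 205 mm high. Origin at the centre of its underside
There are look-alikes about, which are no part of the job. Leave any purple look-alike of the sample_new alone.

How it is judged (in metres and radians):
On the way, in this order (a step that is already met when the one before it is completed fails the run):
1. the oldest sample lies released in the V cradle of the lift stage (x of sample_1 in the frame of cradle between -0.004 and 0.004 m and y of sample_1 in the frame of cradle between -0.012 and 0.012 m and z of sample_1 in the frame of cradle between -0.004 and 0.004 m and contact force between sample_1 and the fingers below 0.1 N), for 0.2 s.
2. the new sample lies released in the lane behind the two left there, which have rolled down one place (x of sample_2 in the frame of lane between -0.012 and 0.012 m and y of sample_2 in the frame of lane between -0.015 and 0.015 m and z of sample_2 in the frame of lane between 0.067 and 0.083 m and x of sample_3 in the frame of lane between 0.0275 and 0.0515 m and y of sample_3 in the frame of lane between -0.015 and 0.015 m and z of sample_3 in the frame of lane between 0.0758 and 0.0918 m and x of sample_new in the frame of lane between 0.067 and 0.091 m and y of sample_new in the frame of lane between -0.015 and 0.015 m and z of sample_new in the frame of lane between 0.0847 and 0.1007 m and contact force between sample_new and the fingers below 0.1 N), for 0.2 s.
3. the crank is fully seated on the square shaft (distance between crank and shaft_foot below 0.006 m and angle between crank's own z axis and vertical below 0.12 rad), for 0.2 s.
4. the stage is wound up until the pointer is in the green band, crank still on the shaft (all of step 3 and value of joint lift between 0.0265 and 0.0335 m), for 0.2 s.
At the end, for the whole second after the job is handed in: Oldest sample in the cradle (4 mm; 12 mm along its axis); second, third and new sample in this order in the lane's three places (12 mm along, 15 mm sideways, 8 mm in height); crank on the shaft (6 mm, 0.12 rad tilt); lift at 0.030 m, 3.5 mm either way; all at rest (all of step 4 and x of sample_1 in the frame of cradle between -0.004 and 0.004 m and y of sample_1 in the frame of cradle between -0.012 and 0.012 m and z of sample_1 in the frame of cradle between -0.004 and 0.004 m and x of sample_2 in the frame of lane between -0.012 and 0.012 m and y of sample_2 in the frame of lane between -0.015 and 0.015 m and z of sample_2 in the frame of lane between 0.067 and 0.083 m and x of sample_3 in the frame of lane between 0.0275 and 0.0515 m and y of sample_3 in the frame of lane between -0.015 and 0.015 m and z of sample_3 in the frame of lane between 0.0758 and 0.0918 m and x of sample_new in the frame of lane between 0.067 and 0.091 m and y of sample_new in the frame of lane between -0.015 and 0.015 m and z of sample_new in the frame of lane between 0.0847 and 0.1007 m and linear speed of each of sample_1, sample_2, sample_3, sample_new, crank below 0.02 m/s and velocity of joint shaft between -0.1 and 0.1 rad/s); the robot touches nothing.
It fails at once if a sample lies or falls on the table (height (world z) of any of sample_1, sample_2, sample_3, sample_new below 0.027 m).
It fails at once if the crank is off the shaft while the stage is part-way up, or the shaft is turned without it (value of joint lift above 0.0075 m and distance between crank and shaft_foot above 0.018 m).
It fails at once if a bystander is moved more than 30 mm (distance of any of tablet_a, tablet_b, stain_jar, mug, slide_box, brush, spray_bottle from where it was at the start of the episode above 0.03 m).
It also fails if it takes over 72 s, if anything falls off the work surface, if the arm or the gripper's body presses on something with over 40 N, if the wrist force passes 120 N, or if a joint passes its speed limit or range.

### The arm

A 6-joint arm with a two-finger parallel gripper is mounted at the origin on the work surface. World frame = base frame: x ahead of the robot, y to its left, z up, the work surface at z = 0. Lengths are in m, angles in degrees, forces in N, time in s.
With the tool pointing down it reaches from about 0.35 to 0.875 m from the base axis. Payload 4.2 kg.
Tool frame: the origin (TCP) lies on the centre line of the jaws, within the pads' length; the fingertips stand tip_reach ahead of it and the grasp point (between the pads) is the TCP (tip_reach is the distance from the TCP to the fingertips, in m); z points along the fingers, y is the line along which they close (so a half turn about z gives the same grasp; the last joint's range is limited). The gripper opens to 87 mm and grips with 3 to 60 N. Pads are 19 mm wide; open, the fingers measure 117 mm over their backs; the gripper's body (75 mm by 190 mm) begins 51 mm behind the grasp point.
Start: joints at [80.936, 22.042, 0.453, 0, -68.411, -14.817], TCP at [0.253, 0.571, 0.242] pointing down, gripper open.
Joint ranges: [-179.83, 179.83], [-69.29, 118.12], [-61.27, 80.66], [-181.25, 117.63], [-171.15, -9.14], [-177.46, 177.46]. Speed limits (degrees/s): [159.86, 159.86, 180, 180, 180, 180].

### API

Orientations are given as a 3x3 rotation matrix whose columns are the frame's x, y, z axes.
In Python, from station import sense, capture, finish_job, tip_reach gives the robot as it stands.
- The arm moves only by the tool arm_command, never from a script. Its argument "deltas" is a list of rows, each a list of 7 numbers: the turn, a rotation vector about the tool's x, y, z in rad, then the shift along the tool's x, y, z in cm, then the closure, from -1 (fully open) to 1 (shut), so that 0 is half open. In form: [[rx, ry, rz, dx, dy, dz, hand], ...]. A call has 1 to 8 rows; each row is the pose to reach, as a shift and turn from the pose commanded when the call began, along the tool's axes at that moment; what a row does not reach only later rows make up. A row lasts 1/12 s, in which the tool goes at most 41.7 mm and 7.16 degrees, less where a joint would pass 70% of its speed; a pose out of reach is approached as far as the arm can. A call with a gripper value outside its range is refused whole. The fingers move at their own pace and stop on an object; the grip force is fixed at half the most. Time passes only in rows, so rows that repeat a pose let the fingers close. It gives the time, the measured TCP pose, the force, the opening and the grip force at its end, in the units of the state.
- sense(): the state, without advancing time (a new reading comes with each control period).
- capture(name): name is "side" or "top" or "wrist"; returns a dict with "pixels" (480x640x3 uint8, blue, green, red), "fovy" (degrees; the focal length in pixels is half the picture's height over the tangent of half this angle, whatever the lens; pixels are square), "cx", "cy" (the principal point, pixels), "rvec" (rotation vector, rad) and "tvec" (3), from world to camera coordinates, as OpenCV has them. Camera axes: x right, y down, z forward; pixel columns grow to the right and rows downward; lengths in m; the calibration is good to about 2 mm. A picture is of the moment at which its call begins. There is no depth.
- finish_job(): hands the job in; it is judged then, once.
The state is a dict: "time_s": time; "joints": joint angles; "joint_velocities": joint speeds; "effort": joint torques, N m; "tcp_pos": TCP position; "ee_rot": TCP orientation; "wrist_force": force on the tool from outside, world axes, zero at the start; "moment": the same for the moment, N m; "gripper_width": opening from 0.0 (shut) to 1.0 (fully open); "gripper_force": force on a finger pad.
Only numpy, scipy, OpenCV 4.12 (cv2) and the standard library are available. Lean on these libraries where they do the work, as an engineer would, in place of code of your own. Each camera call takes 0.05 s, during which the arm holds its last target. There are 200 camera calls.

## Working session

There is one attempt and no reset: what is moved stays moved. The work goes in short steps, Python scripts to look and compute and a tool call to move; the robot and the scene stay as the last step left them, time stands still between calls to the robot, and variables do not carry over. Pictures are saved under pics/ and viewed, at most 10 in all, crops included, and the job is handed in when it is done.

Besides the shell and the picture viewer there is one more tool, called after "Call:" as a command line: name --pt "numbers of a row" for each row, then --argument value for the rest. arm_command: Moves the arm, as the interface text tells. Its arguments: {"type":"object","properties":{"deltas":{"type":"array"}},"required":["deltas"]}

```bash
ls && mkdir -p pics && cat > h.py <<'E'
import numpy as np, cv2
from station import sense, capture, finish_job, tip_reach
def cam(n,save=None):
    c=capture(n)
    c['img']=np.ascontiguousarray(c['pixels'])
    if save: cv2.imwrite('pics/'+save,c['img'])
    f=240/np.tan(np.radians(c['fovy'])/2)
    c['K']=np.array([[f,0,c['cx']],[0,f,c['cy']],[0,0,1.]])
    c['R']=cv2.Rodrigues(np.array(c['rvec'],float))[0]; c['t']=np.array(c['tvec'],float).ravel()
    return c
def plane(c,uv,z):
    o=-c['R'].T@c['t']; d=c['R'].T@np.linalg.inv(c['K'])@np.array([uv[0],uv[1],1.])
    return o+d*(z-o[2])/d[2]
def proj(c,P):
    p=c['K']@(c['R']@np.array(P,float)+c['t']); return p[:2]/p[2]
E
python3 - <<'E'
from h import *
s=sense();print(s['time_s'],s['tcp_pos'],np.round(s['ee_rot'],3).tolist(),tip_reach,s['gripper_width'])
for n in ['top','side','wrist']:
    c=cam(n,n+'0.png');print(n,c['fovy'],c['cx'],c['cy'],-c['R'].T@c['t'],np.round(c['R'],2).tolist())
E
```

```text
pics
0.0 [0.25276115 0.57100862 0.24046789] [[0.914, -0.405, -0.001], [-0.405, -0.914, -0.002], [0.0, 0.002, -1.0]] 0.019 1.0038910579519014
top 43.237068352728116 316.93577329645376 252.66975617686612 [ 0.35670153 -0.05235038  1.40217335] [[0.01, -1.0, 0.03], [-0.99, -0.02, -0.16], [0.16, -0.03, -0.99]]
side 50.05188921552369 317.25595795933634 241.51736329962966 [0.42781275 0.86803324 0.73917152] [[-0.99, -0.11, 0.0], [-0.06, 0.57, -0.82], [0.09, -0.82, -0.57]]
wrist 67.38142372307357 320.4715641847928 236.23399315729543 [0.32521662 0.53917213 0.38329157] [[-0.4, -0.91, 0.0], [-0.88, 0.39, 0.29], [-0.26, 0.12, -0.96]]
```

View pics/top0.png

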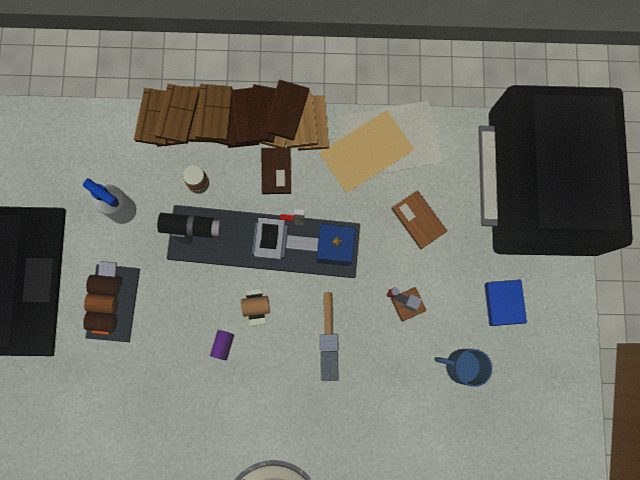

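View pics/side0.png

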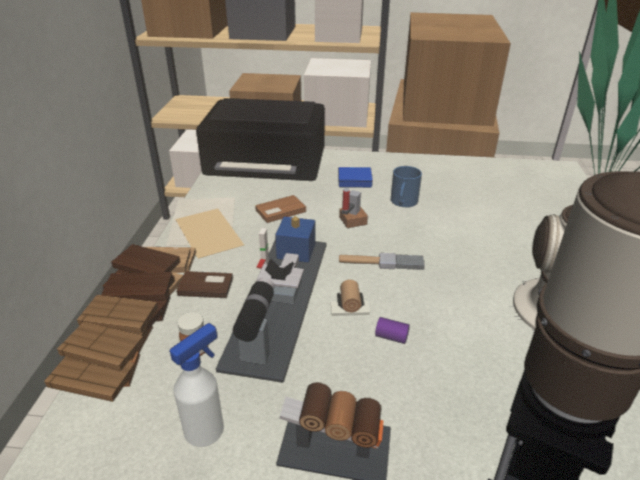

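```bash
python3 - <<'E'
from h import *
im=cv2.imread('pics/top0.png')
a=cv2.resize(im[195:285,155:370],None,fx=3.7,fy=3.7,interpolation=cv2.INTER_CUBIC)
b=cv2.resize(im[255:350,75:145],None,fx=2.7,fy=2.7,interpolation=cv2.INTER_CUBIC)
c=cv2.resize(im[280:330,380:440],None,fx=4.4,fy=4.4,interpolation=cv2.INTER_CUBIC)
d=cv2.resize(im[280:335,230:285],None,fx=4.4,fy=4.4,interpolation=cv2.INTER_CUBIC)
o=np.zeros((600,800,3),np.uint8)
o[:a.shape[0],:a.shape[1]]=a[:,:800]
x=0
for q in (b,c,d):
    o[335:335+q.shape[0],x:x+q.shape[1]]=q; x+=q.shape[1]+5
cv2.imwrite('pics/crop1.png',o)
E
```

```text
(no output)
```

View pics/crop1.png

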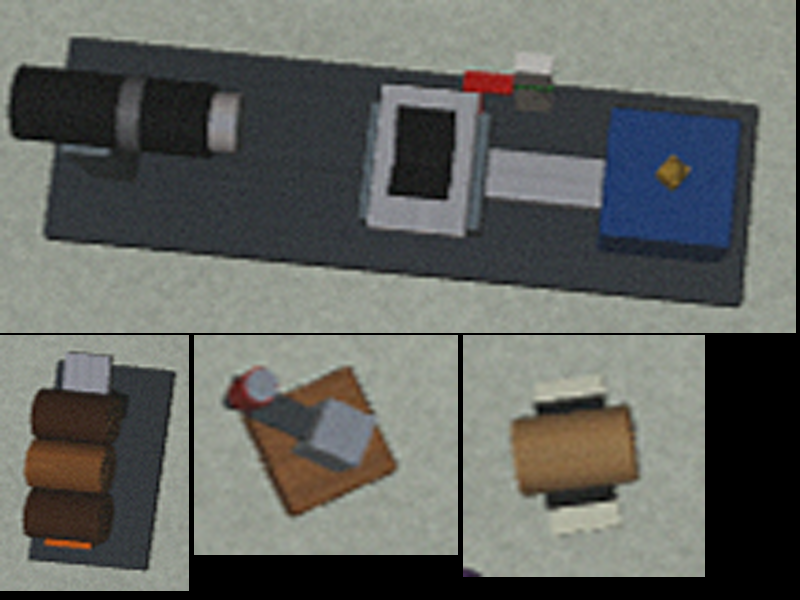

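```bash
python3 - <<'E'
from h import *
c=cam('top')
A=lambda u,v:(155+(u+.5)/3.7-.5,195+(v+.5)/3.7-.5)
deg=np.degrees
print('plate');P=[plane(c,A(*p),.012) for p in [(70,38),(758,105),(742,305),(45,240)]]
for p in P: print(p.round(4))
print('ctr',np.mean(P,0).round(4)); y=P[0]-P[1]+P[3]-P[2]; print('len',np.linalg.norm(y)/2,'yaw',deg(np.arctan2(-y[0],y[1])))
hsv=cv2.cvtColor(c['img'],cv2.COLOR_BGR2HSV)
def blob(lo,hi,box,k=1):
    m=cv2.inRange(hsv,lo,hi); w=np.zeros_like(m);x0,y0,x1,y1=box;w[y0:y1,x0:x1]=m[y0:y1,x0:x1]
    w=cv2.morphologyEx(w,cv2.MORPH_OPEN,np.ones((3,3)))
    n,l,s,ce=cv2.connectedComponentsWithStats(w); i=1+np.argmax(s[1:,4]); ct=cv2.findContours((l==i).astype(np.uint8),0,2)[0][0]
    return ce[i],cv2.minAreaRect(ct),s[i,4]
P=[plane(c,A(*p),.085) for p in [(612,108),(740,122),(728,248),(600,236)]]
for p in P: print('blue',p.round(4))
print('shaftfoot',np.mean(P,0).round(4),'apex',plane(c,A(674,170),.111).round(4))
P=[plane(c,A(*p),.058) for p in [(382,86),(480,93),(466,236),(366,229)]]
for p in P: print('plate',p.round(4))
print('cradle',np.mean(P,0).round(4))
P=[plane(c,A(*p),.075) for p in [(398,106),(456,107),(448,199),(390,197)]];print('V',np.mean(P,0).round(4))
print('whitebar top',plane(c,A(533,62),.122).round(4))
B=lambda u,v:(75+(u+.5)/2.7-.5,255+(v-335+.5)/2.7-.5)
for uv,z in [((68,516),.075),((70,466),.084),((78,416),.093)]: print('samp',plane(c,B(*uv),z).round(4))
D=lambda u,v:(230+(u-463+.5)/4.4-.5,280+(v-335+.5)/4.4-.5)
print('new',plane(c,D(575,450),.038).round(4))
P=[plane(c,D(*p),.0) for p in [(535,384),(606,376),(620,525),(555,533)]]
for p in P: print('rest',p.round(4))
print(np.mean(P,0))
C=lambda u,v:(380+(u-194+.5)/4.4-.5,280+(v-335+.5)/4.4-.5)
P=[plane(c,C(*p),.03) for p in [(348,367),(396,466),(292,516),(240,412)]]
print('stand',np.mean(P,0).round(4)); y=P[0]-P[3];print(deg(np.arctan2(y[1],y[0])))
P=[plane(c,C(*p),.086) for p in [(332,398),(378,425),(353,468),(306,440)]]
hub=np.mean(P,0);print('hub',hub.round(4));
for p in P: print(p.round(4))
k=plane(c,C(262,386),.118);print('knob',k.round(4),np.linalg.norm((k-hub)[:2]),deg(np.arctan2(*(k-hub)[[1,0]])))
E
```

```text
plate
[0.6853 0.2471 0.012 ]
[ 0.6511 -0.1888  0.012 ]
[ 0.5232 -0.1793  0.012 ]
[0.5561 0.2559 0.012 ]
ctr [0.6039 0.0337 0.012 ]
len 0.4368819108391931 yaw -4.404052520926176
blue [ 0.632  -0.0939  0.085 ]
blue [ 0.625  -0.1709  0.085 ]
blue [ 0.5484 -0.1641  0.085 ]
blue [ 0.5542 -0.0878  0.085 ]
shaftfoot [ 0.5899 -0.1292  0.085 ] apex [ 0.5902 -0.1299  0.111 ]
plate [0.6485 0.0462 0.058 ]
plate [ 0.6453 -0.0138  0.058 ]
plate [ 0.5567 -0.0073  0.058 ]
plate [0.5599 0.0532 0.058 ]
cradle [0.6026 0.0196 0.058 ]
V [0.6047 0.0191 0.075 ]
whitebar top [ 0.6508 -0.0461  0.122 ]
samp [0.4087 0.3782 0.075 ]
samp [0.448  0.3764 0.084 ]
samp [0.4873 0.37   0.093 ]
new [0.4513 0.0479 0.038 ]
rest [0.4882 0.0728 0.    ]
rest [0.4931 0.0356 0.    ]
rest [0.4152 0.0261 0.    ]
rest [0.4105 0.0598 0.    ]
[0.45175323 0.04856827 0.        ]
stand [ 0.4627 -0.2984  0.03  ]
-66.64723683177252
hub [ 0.4622 -0.3     0.086 ]
[ 0.4794 -0.295   0.086 ]
[ 0.4664 -0.3179  0.086 ]
[ 0.4448 -0.3051  0.086 ]
[ 0.4583 -0.2819  0.086 ]
knob [ 0.4817 -0.2551  0.118 ] 0.048936709873021636 66.59477729479723
```

```bash
cat >> h.py <<'E'
from scipy.spatial.transform import Rotation as Ro
def go(p,head):
    s=sense(); R=np.array(s['ee_rot']); h=np.radians(head)
    T=np.array([[np.cos(h),np.sin(h),0],[np.sin(h),-np.cos(h),0],[0,0,-1]])
    rv=Ro.from_matrix(R.T@T).as_rotvec(); d=R.T@(np.array(p)-s['tcp_pos'])*100
    print('row',rv.round(3).tolist(),d.round(2).tolist(),'t',round(s['time_s'],2),'tcp',np.round(s['tcp_pos'],4))
E
python3 -c "
from h import *
go((.409,.378,.19),-6)"
```

```text
row [0.001, 0.0, -0.312] [22.1, 11.34, 5.11] t 0.2 tcp [0.2529 0.5712 0.2409]
```

Call:
arm_command --pt "0 0 -0.312 22.1 11.34 5.1 -1" --pt "0 0 -0.312 22.1 11.34 5.1 -1" --pt "0 0 -0.312 22.1 11.34 5.1 -1" --pt "0 0 -0.312 22.1 11.34 5.1 -1" --pt "0 0 -0.312 22.1 11.34 5.1 -1" --pt "0 0 -0.312 22.1 11.34 5.1 -1" --pt "0 0 -0.312 22.1 11.34 5.1 -1" --pt "0 0 -0.312 22.1 11.34 5.1 -1"

```text
time_s: 0.87
tcp_pos: [0.4102, 0.376, 0.1898]
ee_rot: [[0.994, -0.109, -0.001], [-0.109, -0.994, -0.002], [-0.001, 0.002, -1.0]]
wrist_force: [-0.1, -0.1, -0.5]
gripper_width: 1.002
gripper_force: 0.0
```

```bash
python3 -c "
from h import *
c=cam('wrist','w1.png');s=sense();print(s['tcp_pos'],s['wrist_force'])
for P in [(.409,.378,.075),(.448,.3745,.084),(.487,.370,.093)]: print(proj(c,P).round(1))
"
```

```text
[0.40972021 0.3776314  0.19042771] [-0.11216568  1.59924412  0.06854205]
[317.9 240.2]
[316.6 190.2]
[316.7 131.4]
```

View pics/w1.png

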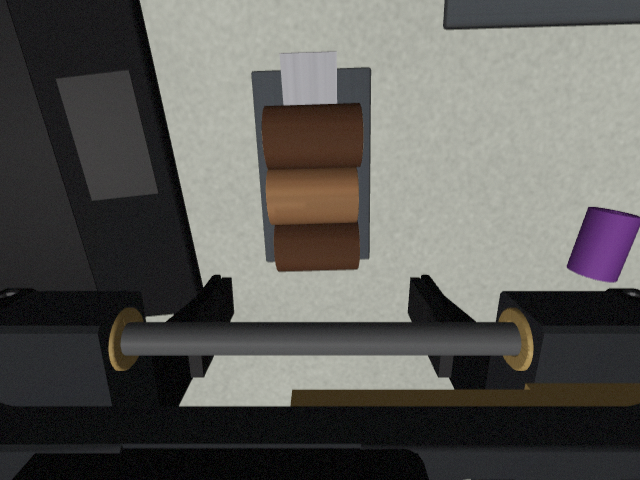

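```bash
python3 -c "
from h import *
c=cam('wrist')
for n,uv,z in [('TL',(252,71),.01),('TR',(370,68),.01),('BL',(267,262),.01),('BR',(369,258),.01),('floorL',(281,53),.08),('floorR',(335,52),.08),('s1bl',(277,271),.065),('s1br',(358,270),.065),('s2L',(267,196),.084),('s2R',(358,194),.084),('s3L',(263.5,136),.093),('s3R',(362,136),.093)]: print(n,plane(c,uv,z).round(4))
"
```

```text
TL [0.5393 0.4207 0.01  ]
TR [0.5312 0.3239 0.01  ]
BL [0.3718 0.4334 0.01  ]
BR [0.3655 0.3359 0.01  ]
floorL [0.5367 0.3894 0.08  ]
floorR [0.5336 0.3552 0.08  ]
s1bl [0.3832 0.4156 0.065 ]
s1br [0.3771 0.351  0.065 ]
s2L [0.4472 0.4113 0.084 ]
s2R [0.4419 0.3479 0.084 ]
s3L [0.4875 0.4062 0.093 ]
s3R [0.4808 0.3433 0.093 ]
```

```bash
python3 -c "
from h import *
go((.407,.381,.079),-4.8)"
```

```text
row [-0.001, -0.0, -0.021] [-0.26, -0.2, 11.17] t 0.97 tcp [0.4093 0.3787 0.1907]
```

Call:
arm_command --pt "0 0 -0.021 -0.25 -0.2 4 -1" --pt "0 0 -0.021 -0.25 -0.2 8 -1" --pt "0 0 -0.021 -0.25 -0.2 11.1 -1" --pt "0 0 -0.021 -0.25 -0.2 11.1 -1" --pt "0 0 -0.021 -0.25 -0.2 11.1 1" --pt "0 0 -0.021 -0.25 -0.2 11.1 1" --pt "0 0 -0.021 -0.25 -0.2 11.1 1" --pt "0 0 -0.021 -0.25 -0.2 11.1 1"

```text
time_s: 1.63
tcp_pos: [0.4076, 0.3822, 0.0819]
ee_rot: [[0.997, -0.083, 0.003], [-0.083, -0.997, 0.004], [0.002, -0.004, -1.0]]
wrist_force: [-1.1, 0.2, -0.4]
gripper_width: 0.78
gripper_force: 0.0
```

```bash
python3 -c "
from h import *
s=sense();print(s['tcp_pos'],s['gripper_width'],s['gripper_force'],s['wrist_force'])
c=cam('wrist','w2.png')"
```

```text
[0.40757098 0.38218778 0.08193841] 0.7804646689530009 0.0 [-1.08868203  0.20843247 -0.40193757]
```

Call:
arm_command --pt "0 0 0 0 0 0.2 1" --pt "0 0 0 0 0 0.2 1" --pt "0 0 0 0 0 0.2 1" --pt "0 0 0 0 0 0.2 1"

```text
time_s: 2.02
tcp_pos: [0.4074, 0.3812, 0.0803]
ee_rot: [[0.997, -0.083, 0.002], [-0.083, -0.997, 0.002], [0.002, -0.002, -1.0]]
wrist_force: [-3.2, -1.9, 11.3]
gripper_width: 0.686
gripper_force: 30.0
```

Call:
arm_command --pt "0 0 0 0 0 -1 1" --pt "0 0 0 0 0 -2 1" --pt "0 0 0 0 0 -4 1" --pt "0 0 0 0 0 -6 1" --pt "0 0 0 0 0 -9 1" --pt "0 0 0 0 0 -12 1" --pt "0 0 0 0 0 -12 1"

```text
time_s: 2.6
tcp_pos: [0.4096, 0.3834, 0.2054]
ee_rot: [[0.997, -0.082, 0.01], [-0.082, -0.997, 0.011], [0.009, -0.012, -1.0]]
wrist_force: [0.7, 0.8, 0.2]
gripper_width: 0.69
gripper_force: 30.0
```

```bash
python3 -c "
from h import *
s=sense();print(s['gripper_width'],s['gripper_force'],s['wrist_force'])
c=cam('wrist','w3.png');go((.602,.020,.20),-4.4)"
```

```text
0.6903752712613986 30.00006656628102 [0.68947419 0.82899412 0.21299648]
row [-0.008, -0.005, -0.007] [22.32, 34.5, 0.06] t 2.65 tcp [0.4084 0.3824 0.2024]
```

View pics/w3.png

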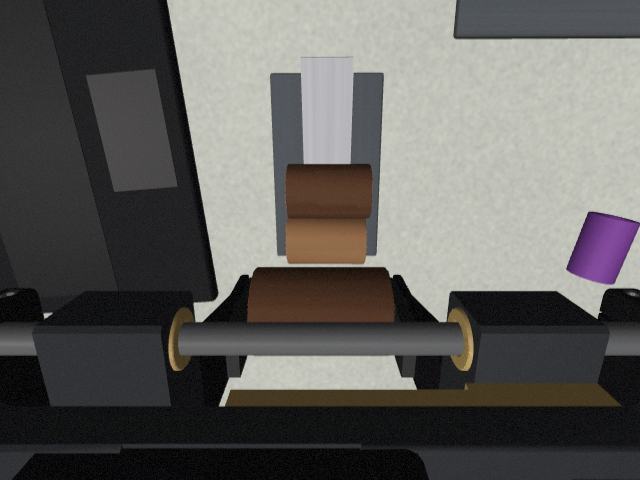

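Call:
arm_command --pt "0 0 0 13 32 0 1" --pt "0 0 0 13 32 0 1" --pt "0 0 0 13 32 0 1" --pt "0 0 0 13 32 0 1" --pt "0 0 0 13 32 0 1" --pt "0 0 0 13 32 0 1" --pt "0 0 0 13 32 0 1" --pt "0 0 0 13 32 0 1"

```text
time_s: 3.32
tcp_pos: [0.5058, 0.0602, 0.1974]
ee_rot: [[0.997, -0.084, -0.0], [-0.084, -0.997, 0.0], [-0.0, -0.0, -1.0]]
wrist_force: [0.9, 0.8, -0.1]
gripper_width: 0.689
gripper_force: 30.0
```

Call:
arm_command --pt "0 0 0 0 2 0 1" --pt "0 0 0 0 2 0 1" --pt "0 0 0 0 2 0 1"

```text
time_s: 3.57
tcp_pos: [0.504, 0.0411, 0.1972]
ee_rot: [[0.996, -0.087, -0.001], [-0.087, -0.996, -0.0], [-0.001, 0.0, -1.0]]
wrist_force: [-0.6, 0.6, -0.3]
gripper_width: 0.69
gripper_force: 30.0
```

```bash
python3 -c "
from h import *
c=cam('wrist','w4.png');s=sense();print(s['tcp_pos'],s['gripper_force']);print(proj(c,(.602,.02,.057)),proj(c,(.59,-.1295,.111)))
np.savez('w4.npz',K=c['K'],R=c['R'],t=c['t'])"
```

```text
[0.50415537 0.04208612 0.1973273 ] 29.999939356930554
[337.76778665  99.10103728] [595.62701535  90.38222812]
```

View pics/w4.png

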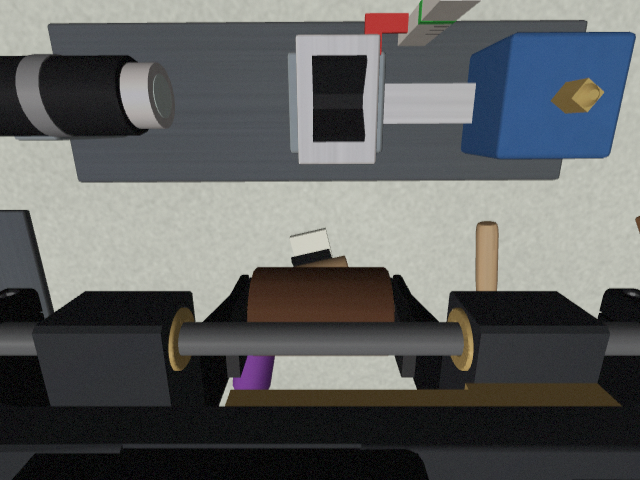

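```bash
python3 -c "
from h import *
c=np.load('w4.npz')
P=[plane(c,p,.057) for p in [(297,36),(380,36),(375,163),(300,163)]]
print(np.round(P,4),np.mean(P,0))
P=[plane(c,p,.085) for p in [(515,33),(634,33),(609,157),(510,157)]]
print(np.round(P,4),np.mean(P,0))
print(plane(c,(594,93),.111), plane(c,(339,97.5),.059))
P=[plane(c,p,.012) for p in [(49,25),(586,21),(560,179),(79,181)]]
print(np.round(P,4),np.mean(P,0))
"
```

```text
[[ 0.6459  0.0455  0.057 ]
 [ 0.6409 -0.0126  0.057 ]
 [ 0.5534 -0.0053  0.057 ]
 [ 0.5584  0.0524  0.057 ]] [0.59962538 0.02002168 0.057     ]
[[ 0.6294 -0.0929  0.085 ]
 [ 0.6229 -0.1677  0.085 ]
 [ 0.5464 -0.163   0.085 ]
 [ 0.5523 -0.0948  0.085 ]] [ 0.58777763 -0.12960776  0.085     ]
[ 0.58861798 -0.1287327   0.111     ] [0.60287913 0.01912462 0.059     ]
[[ 0.6812  0.2463  0.012 ]
 [ 0.6466 -0.1857  0.012 ]
 [ 0.5199 -0.1781  0.012 ]
 [ 0.5558  0.2573  0.012 ]] [0.60086201 0.0349661  0.012     ]
```

```bash
python3 -c "
from h import *
go((.6012,.020,.12),-4.6)"
```

```text
row [-0.0, 0.0, -0.005] [9.86, 1.38, 7.73] t 3.62 tcp [0.5042 0.0421 0.1973]
```

Call:
arm_command --pt "0 0 -0.005 4 1.4 0 1" --pt "0 0 -0.005 8 1.4 1.0 1" --pt "0 0 -0.005 9.85 1.4 4 1" --pt "0 0 -0.005 9.85 1.4 7.7 1" --pt "0 0 -0.005 9.85 1.4 9 1" --pt "0 0 -0.005 9.85 1.4 9.5 1" --pt "0 0 -0.005 9.85 1.4 9.8 1" --pt "0 0 -0.005 9.85 1.4 9.8 1"

```text
time_s: 4.28
tcp_pos: [0.6018, 0.0213, 0.1]
ee_rot: [[0.997, -0.077, 0.001], [-0.077, -0.997, -0.0], [0.001, -0.0, -1.0]]
wrist_force: [0.3, 0.7, 0.4]
gripper_width: 0.685
gripper_force: 30.0
```

```bash
python3 -c "
from h import *
go((.6012,.020,.094),-4.6);print(sense()['wrist_force'])"
```

```text
row [-0.0, -0.001, 0.003] [-0.05, 0.13, 0.6] t 4.28 tcp [0.6018 0.0213 0.1   ]
[0.27225951 0.65253262 0.42532063]
```

Call:
arm_command --pt "0 0 0 0 0.1 0.2 1" --pt "0 0 0 0 0.1 0.3 1" --pt "0 0 0 0 0.1 0.4 1" --pt "0 0 0 0 0.1 0.4 1"

```text
time_s: 4.62
tcp_pos: [0.6015, 0.0193, 0.0963]
ee_rot: [[0.997, -0.079, 0.001], [-0.079, -0.997, 0.0], [0.001, -0.001, -1.0]]
wrist_force: [0.6, 0.1, -0.8]
gripper_width: 0.688
gripper_force: 30.0
```

Call:
arm_command --pt "0 0 0 0 0 0.1 1" --pt "0 0 0 0 0 0.2 1" --pt "0 0 0 0 0 0.2 1"

```text
time_s: 4.87
tcp_pos: [0.6015, 0.0192, 0.0942]
ee_rot: [[0.997, -0.079, 0.001], [-0.079, -0.997, 0.0], [0.001, -0.0, -1.0]]
wrist_force: [-0.7, 0.4, 3.7]
gripper_width: 0.689
gripper_force: 30.0
```

Call:
arm_command --pt "0 0 0 0 0 0.1 1" --pt "0 0 0 0 0 0.1 1"

```text
time_s: 5.03
tcp_pos: [0.6015, 0.0192, 0.0941]
ee_rot: [[0.997, -0.078, 0.001], [-0.078, -0.997, -0.0], [0.001, 0.0, -1.0]]
wrist_force: [-3.5, 0.3, 8.9]
gripper_width: 0.685
gripper_force: 30.0
```

Call:
arm_command --pt "0 0 0 0 0 0 -1" --pt "0 0 0 0 0 0 -1" --pt "0 0 0 0 0 0 -1" --pt "0 0 0 0 0 0 -1" --pt "0 0 0 0 0 0 -1" --pt "0 0 0 0 0 0 -1" --pt "0 0 0 0 0 -4 -1" --pt "0 0 0 0 0 -9 -1"

```text
time_s: 5.7
tcp_pos: [0.5993, 0.0187, 0.1719]
ee_rot: [[0.997, -0.079, -0.008], [-0.079, -0.997, -0.002], [-0.008, 0.003, -1.0]]
wrist_force: [1.5, 0.5, 1.1]
gripper_width: 0.997
gripper_force: 0.0
```

```bash
python3 -c "
from h import *
c=cam('wrist','w5.png');cam('side','s5.png');cam('top','t5.png')
go((.452,.048,.15),8.5)
np.savez('w5.npz',K=c['K'],R=c['R'],t=c['t']);print(proj(c,(.6012,.02,.0885)))
a=cv2.imread('pics/w5.png');b=cv2.imread('pics/s5.png')
cv2.imwrite('pics/v5.png',np.hstack([cv2.resize(a[:,:],(400,300)),cv2.resize(b[210:360,230:430],(400,300))]))"
```

```text
row [-0.002, -0.009, -0.227] [-15.37, -1.63, 2.71] t 5.85 tcp [0.6037 0.0197 0.1784]
[318.10019141 248.95836995]
```

View pics/v5.png

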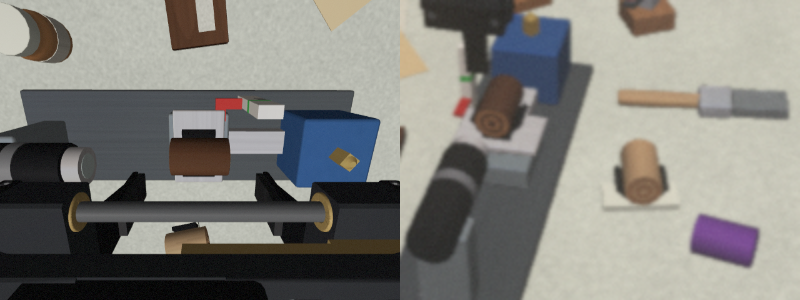

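Call:
arm_command --pt "0 0 -0.12 -5 -0.5 0 -1" --pt "0 0 -0.227 -9 -1 0 -1" --pt "0 0 -0.227 -13 -1.5 1.5 -1" --pt "0 0 -0.227 -15.4 -1.65 3 -1" --pt "0 0 -0.227 -15.4 -1.65 3 -1" --pt "0 0 -0.227 -15.4 -1.65 3 -1"

```text
time_s: 6.35
tcp_pos: [0.446, 0.0471, 0.1427]
ee_rot: [[0.989, 0.149, -0.004], [0.149, -0.989, -0.002], [-0.004, 0.001, -1.0]]
wrist_force: [1.7, -0.2, 0.8]
gripper_width: 1.002
gripper_force: 0.0
```

```bash
python3 -c "
from h import *
c=cam('wrist','w6.png')
go((.452,.048,.042),8.5)
print(proj(c,(.452,.048,.038)))
hsv=cv2.cvtColor(c['img'],cv2.COLOR_BGR2HSV)
m=cv2.inRange(hsv,(5,70,70),(22,255,255)); m[300:]=0;m[:,:200]=0;m[:,440:]=0
n,l,s,ce=cv2.connectedComponentsWithStats(m);i=1+np.argmax(s[1:,4]);print(s[i],ce[i],plane(c,ce[i],.045))
ct=cv2.findContours((l==i).astype(np.uint8),0,2)[0];ct=max(ct,key=len);print(cv2.minAreaRect(ct))
"
```

```text
row [0.001, 0.001, 0.001] [0.35, 0.02, 10.19] t 6.4 tcp [0.4486 0.0478 0.1439]
[320.41638662 234.10094532]
[ 274  213   89   55 4602] [317.83289874 240.31116906] [0.44931026 0.04941972 0.045     ]
((317.9742431640625, 240.14805603027344), (88.50482177734375, 52.9779052734375), 0.8951737284660339)
```

Call:
arm_command --pt "0 0 0 0.25 -0.1 4 -1" --pt "0 0 0 0.25 -0.1 8 -1" --pt "0 0 0 0.25 -0.1 10.1 -1" --pt "0 0 0 0.25 -0.1 10.1 1" --pt "0 0 0 0.25 -0.1 10.1 1" --pt "0 0 0 0.25 -0.1 10.1 1" --pt "0 0 0 0.25 -0.1 10.1 1" --pt "0 0 0 0.25 -0.1 10.1 1"

```text
time_s: 7.07
tcp_pos: [0.4528, 0.0497, 0.0448]
ee_rot: [[0.989, 0.148, 0.004], [0.148, -0.989, 0.002], [0.004, -0.001, -1.0]]
wrist_force: [0.3, -0.4, -0.7]
gripper_width: 0.702
gripper_force: 0.0
```

Call:
arm_command --pt "0 0 0 0 0 0 1" --pt "0 0 0 0 0 0 1" --pt "0 0 0 0 0 0 1" --pt "0 0 0 0 0 0 1"

```text
time_s: 7.4
tcp_pos: [0.4527, 0.0496, 0.0447]
ee_rot: [[0.989, 0.148, 0.003], [0.148, -0.989, 0.001], [0.003, -0.001, -1.0]]
wrist_force: [0.1, -0.5, 7.5]
gripper_width: 0.689
gripper_force: 30.0
```

Call:
arm_command --pt "0 0 0 0 0 -2 1" --pt "0 0 0 0 0 -5 1" --pt "0 0 0 0 0 -9 1" --pt "0 0 0 0 0 -13 1" --pt "0 0 0.12 0 -4 -15.5 1" --pt "0 0 0.232 0 -8 -15.5 1" --pt "0 0 0.232 0 -12 -15.5 1" --pt "0 0 0.232 0 -16 -15.5 1"

```text
time_s: 8.07
tcp_pos: [0.4282, 0.2011, 0.1995]
ee_rot: [[0.996, -0.086, 0.002], [-0.086, -0.996, 0.002], [0.001, -0.002, -1.0]]
wrist_force: [0.5, 1.0, -0.9]
gripper_width: 0.684
gripper_force: 30.0
```

```bash
python3 -c "
from h import *
go((.408,.381,.2),-4.8)"
```

```text
row [-0.002, -0.001, -0.002] [-3.56, -17.75, -0.02] t 8.07 tcp [0.4282 0.2011 0.1995]
```

Call:
arm_command --pt "0 0 0 -3.5 -17.3 0 1" --pt "0 0 0 -3.5 -17.3 0 1" --pt "0 0 0 -3.5 -17.3 0 1" --pt "0 0 0 -3.5 -17.3 0 1" --pt "0 0 0 -3.5 -17.3 0 1" --pt "0 0 0 -3.5 -17.3 0 1" --pt "0 0 0 -3.5 -17.3 0 1"

```text
time_s: 8.65
tcp_pos: [0.4078, 0.3749, 0.1976]
ee_rot: [[0.997, -0.083, -0.001], [-0.083, -0.997, -0.001], [-0.001, 0.001, -1.0]]
wrist_force: [-0.3, -0.4, -0.7]
gripper_width: 0.686
gripper_force: 30.0
```

```bash
python3 -c "
from h import *
c=cam('wrist','w7.png')
hsv=cv2.cvtColor(c['img'],cv2.COLOR_BGR2HSV)
m=cv2.inRange(hsv,(0,60,20),(25,255,220)); m[262:]=0;m[:,:240]=0;m[:,420:]=0
n,l,s,ce=cv2.connectedComponentsWithStats(m)
for i in range(1,n):
  if s[i,4]>300: print(s[i],ce[i])
print([proj(c,(.407+x*.9965,.381-x*.0837,z)).round(1) for x,z in((0,.075),(.0395,.084),(.0395,.104))])
ys=[y for y in range(120,275,6)];print([(y,c['img'][y,318].tolist()) for y in ys])
go((.4877,.3742,.14),-4.8)"
```

```text
[ 269  162   90  100 8599] [312.93906268 210.67112455]
[array([312.7, 237. ]), array([312.1, 187.8]), array([311.4, 192.6])]
[(120, [175, 171, 171]), (126, [176, 172, 173]), (132, [176, 172, 173]), (138, [175, 170, 171]), (144, [175, 171, 170]), (150, [175, 171, 171]), (156, [175, 171, 172]), (162, [22, 28, 37]), (168, [31, 39, 57]), (174, [29, 43, 66]), (180, [30, 46, 75]), (186, [39, 54, 82]), (192, [43, 58, 85]), (198, [38, 54, 82]), (204, [34, 50, 77]), (210, [32, 48, 73]), (216, [23, 36, 59]), (222, [46, 67, 94]), (228, [60, 86, 120]), (234, [64, 94, 132]), (240, [67, 99, 137]), (246, [69, 99, 135]), (252, [68, 99, 135]), (258, [69, 100, 135]), (264, [112, 126, 134]), (270, [176, 186, 183])]
row [0.001, 0.001, -0.0] [7.94, -0.69, 5.77] t 8.7 tcp [0.408  0.3741 0.1978]
```

Call:
arm_command --pt "0 0 0 4 -0.7 0 1" --pt "0 0 0 8.05 -0.7 1 1" --pt "0 0 0 8.05 -0.7 4 1" --pt "0 0 0 8.05 -0.7 6 1" --pt "0 0 0 8.05 -0.7 8 1" --pt "0 0 0 8.05 -0.7 9 1" --pt "0 0 0 8.05 -0.7 9.3 1" --pt "0 0 0 8.05 -0.7 9.3 1"

```text
time_s: 9.37
tcp_pos: [0.4894, 0.3744, 0.1051]
ee_rot: [[0.996, -0.085, -0.0], [-0.085, -0.996, -0.001], [-0.0, 0.001, -1.0]]
wrist_force: [-0.8, -0.1, -0.6]
gripper_width: 0.688
gripper_force: 30.0
```

Call:
arm_command --pt "0 0 0 0 0 0.2 1" --pt "0 0 0 0 0 0.3 1" --pt "0 0 0 0 0 0.35 1" --pt "0 0 0 0 0 0.35 1"

```text
time_s: 9.7
tcp_pos: [0.4894, 0.3758, 0.1025]
ee_rot: [[0.997, -0.083, 0.001], [-0.083, -0.997, 0.001], [0.001, -0.001, -1.0]]
wrist_force: [0.2, 0.3, -0.5]
gripper_width: 0.688
gripper_force: 30.0
```

Call:
arm_command --pt "0 0 0 0 0 0.1 1" --pt "0 0 0 0 0 0.15 1" --pt "0 0 0 0 0 0.2 1" --pt "0 0 0 0 0 0.2 1"

```text
time_s: 10.03
tcp_pos: [0.4892, 0.3755, 0.0996]
ee_rot: [[0.996, -0.084, -0.0], [-0.084, -0.996, -0.0], [-0.0, 0.0, -1.0]]
wrist_force: [-0.4, -0.3, -1.2]
gripper_width: 0.681
gripper_force: 30.0
```

Call:
arm_command --pt "0 0 0 0 0 0.1 1" --pt "0 0 0 0 0 0.1 1" --pt "0 0 0 0 0 0.15 1" --pt "0 0 0 0 0 0.15 1"

```text
time_s: 10.37
tcp_pos: [0.4894, 0.3755, 0.0991]
ee_rot: [[0.997, -0.083, 0.001], [-0.083, -0.997, 0.0], [0.001, -0.0, -1.0]]
wrist_force: [-2.3, -0.9, 4.8]
gripper_width: 0.685
gripper_force: 30.0
```

Call:
arm_command --pt "0 0 0 0 0 0 -1" --pt "0 0 0 0 0 0 -1" --pt "0 0 0 0 0 0 -1" --pt "0 0 0 0 0 0 -1" --pt "0 0 0 0 0 0 -1" --pt "0 0 0 0 0 0 -1" --pt "0 0 0 0 0 -4 -1" --pt "0 0 0 0 0 -10 -1"

```text
time_s: 11.03
tcp_pos: [0.488, 0.3739, 0.1775]
ee_rot: [[0.996, -0.084, -0.005], [-0.084, -0.996, -0.006], [-0.005, 0.007, -1.0]]
wrist_force: [1.0, 1.0, 0.8]
gripper_width: 1.0
gripper_force: 0.0
```

```bash
python3 -c "
from h import *
a=cam('top')['img'];b=cam('side')['img']
cv2.imwrite('pics/v8.png',np.hstack([cv2.resize(a[250:350,70:150],(320,400)),cv2.resize(b[350:480,260:420],(480,400))]))
go((.462,-.299,.2),-28)"
```

```text
row [-0.013, -0.008, 0.407] [2.51, 67.76, -1.96] t 11.13 tcp [0.4928 0.3785 0.1878]
```

View pics/v8.png

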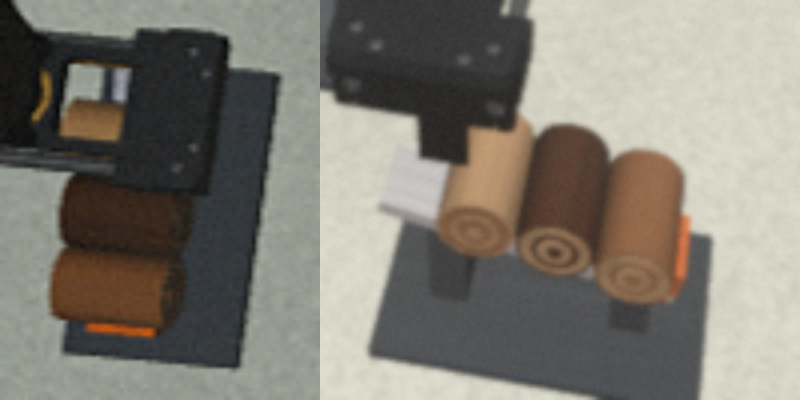

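Call:
arm_command --pt "0 0 0 3 30 -1.5 -1" --pt "0 0 0 3 30 -1.5 -1" --pt "0 0 0 3 30 -1.5 -1" --pt "0 0 0 3 30 -1.5 -1" --pt "0 0 0 3 30 -1.5 -1" --pt "0 0 0 3 30 -1.5 -1" --pt "0 0 0 3 30 -1.5 -1" --pt "0 0 0 3 30 -1.5 -1"

```text
time_s: 11.8
tcp_pos: [0.4931, 0.0697, 0.1953]
ee_rot: [[0.996, -0.088, -0.0], [-0.088, -0.996, -0.0], [-0.0, 0.0, -1.0]]
wrist_force: [0.2, 0.7, -0.1]
gripper_width: 1.0
gripper_force: 0.0
```

Call:
arm_command --pt "0 0 0 4 19.7 0 -1" --pt "0 0 0 4 19.7 0 -1" --pt "0 0 0 4 19.7 0 -1" --pt "0 0 0 4 19.7 0 -1" --pt "0 0 0 4 19.7 0 -1" --pt "0 0 0 4 19.7 0 -1" --pt "0 0 0 4 19.7 0 -1" --pt "0 0 0 4 19.7 0 -1"

```text
time_s: 12.47
tcp_pos: [0.5174, -0.1256, 0.1946]
ee_rot: [[0.996, -0.084, -0.0], [-0.084, -0.996, 0.0], [-0.0, -0.0, -1.0]]
wrist_force: [-0.4, -0.1, -0.5]
gripper_width: 1.001
gripper_force: 0.0
```

```bash
python3 -c "
from h import *
c=cam('wrist','w9.png');print(sense()['tcp_pos'])
np.savez('w9.npz',K=c['K'],R=c['R'],t=c['t'])
u=proj(c,(.589,-.1293,.1));print(u)
x,y=(u-32).astype(int);x=max(0,x);y=max(0,y);print(x,y)
a=c['img'][y:y+64,x:x+64];cv2.imwrite('pics/v9.png',np.hstack([cv2.resize(a,(480,480),interpolation=2),cv2.resize(c['img'],(320,240)).repeat(2,0)]))"
```

```text
[ 0.51746069 -0.12504351  0.1947693 ]
[317.01546959 140.41551737]
285 108
```

View pics/v9.png

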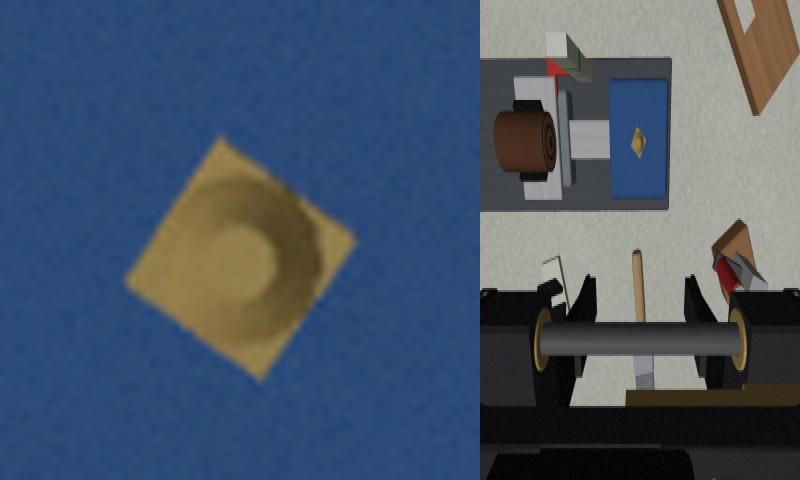

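```bash
python3 -c "
from h import *
c=np.load('w9.npz')
P=np.array([plane(c,(285+(u+.5)/7.5-.5,108+(v+.5)/7.5-.5),.106) for u,v in [(221,136),(357,240),(262,382),(125,282)]])
print(P.round(4),P.mean(0))
for i in range(4):
  d=P[(i+1)%4]-P[i];print(np.linalg.norm(d),np.degrees(np.arctan2(d[1],d[0]))%90)
im=cv2.imread('pics/w9.png');m=cv2.inRange(cv2.cvtColor(im,cv2.COLOR_BGR2HSV),(95,120,60),(130,255,255))
n,l,s,ce=cv2.connectedComponentsWithStats(m);i=1+np.argmax(s[1:,4]);ct=max(cv2.findContours((l==i).astype(np.uint8),0,2)[0],key=len)
r=cv2.boxPoints(cv2.minAreaRect(ct));q=np.array([plane(c,p,.085) for p in r]);print(q.round(4),q.mean(0))
cc=cam('wrist');go((.462,-.299,.2),-118)
"
```

```text
[[ 0.598  -0.1283  0.106 ]
 [ 0.5889 -0.1388  0.106 ]
 [ 0.5781 -0.13    0.106 ]
 [ 0.5872 -0.1193  0.106 ]] [ 0.58804372 -0.12910444  0.106     ]
0.013913383562760753 48.913061936911305
0.013960551402566707 50.849476037455446
0.014004233169869712 49.58132537650235
0.014121075726914172 50.46253353587767
[[ 0.6301 -0.0937  0.085 ]
 [ 0.6236 -0.1705  0.085 ]
 [ 0.5457 -0.1674  0.085 ]
 [ 0.5528 -0.0832  0.085 ]] [ 0.58804175 -0.12869698  0.085     ]
row [-0.0, 0.0, 1.977] [-4.1, 17.83, -0.51] t 12.57 tcp [ 0.5175 -0.1247  0.1949]
```

Call:
arm_command --pt "0 0 0.99 -2 9 -0.5 -1" --pt "0 0 0.99 -2 9 -0.5 -1" --pt "0 0 0.99 -2 9 -0.5 -1" --pt "0 0 0.99 -2 9 -0.5 -1" --pt "0 0 0.99 -2 9 -0.5 -1" --pt "0 0 0.99 -2 9 -0.5 -1" --pt "0 0 0.99 -2 9 -0.5 -1" --pt "0 0 0.99 -2 9 -0.5 -1"

```text
time_s: 13.23
tcp_pos: [0.4904, -0.2123, 0.2]
ee_rot: [[0.474, -0.881, 0.0], [-0.881, -0.474, 0.0], [0.0, -0.0, -1.0]]
wrist_force: [-0.6, -1.2, -0.7]
gripper_width: 1.001
gripper_force: 0.0
```

```bash
python3 -c "
from h import *
go((.462,-.299,.2),-118)"
```

```text
row [-0.0, 0.0, 0.982] [6.29, 6.6, 0.0] t 13.23 tcp [ 0.4904 -0.2123  0.2   ]
```

Call:
arm_command --pt "0 0 0.98 6.3 6.6 0 -1" --pt "0 0 0.98 6.3 6.6 0 -1" --pt "0 0 0.98 6.3 6.6 0 -1" --pt "0 0 0.98 6.3 6.6 0 -1" --pt "0 0 0.98 6.3 6.6 0 -1" --pt "0 0 0.98 6.3 6.6 0 -1" --pt "0 0 0.98 6.3 6.6 0 -1" --pt "0 0 0.98 6.3 6.6 0 -1"

```text
time_s: 13.9
tcp_pos: [0.4626, -0.2992, 0.2]
ee_rot: [[-0.468, -0.884, 0.0], [-0.884, 0.468, -0.0], [-0.0, -0.0, -1.0]]
wrist_force: [0.2, -0.4, 0.7]
gripper_width: 1.004
gripper_force: 0.0
```

```bash
python3 -c "
from h import *
c=cam('wrist','w10.png');s=sense();print(s['tcp_pos'],s['ee_rot'][0])
np.savez('w10.npz',K=c['K'],R=c['R'],t=c['t'])
print(proj(c,(.462,-.3,.086)))
cv2.imwrite('pics/v10.png',cv2.resize(c['img'][160:360,190:450],(780,600),interpolation=2))"
```

```text
[ 0.46257837 -0.29916784  0.19999856] [-4.69968451e-01 -8.82683167e-01  2.87255628e-04]
[320.71891211 237.28598264]
```

View pics/v10.png

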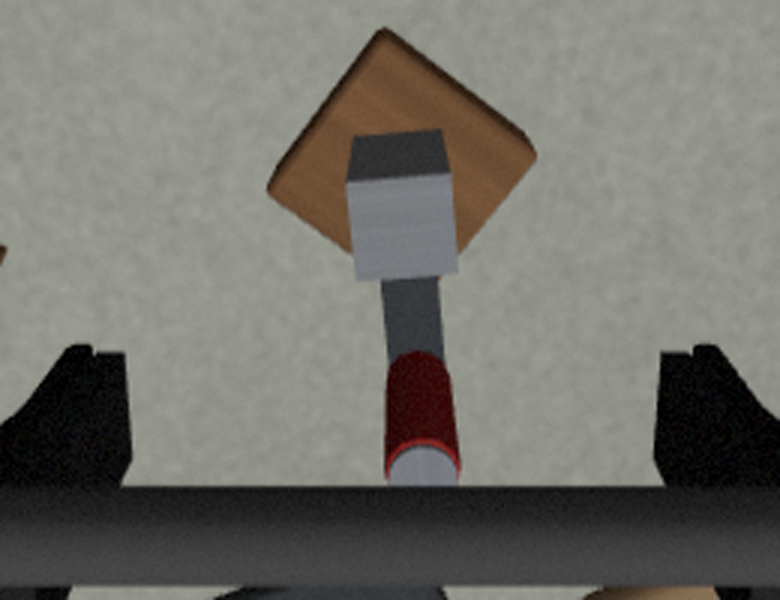

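```bash
python3 -c "
from h import *
c=np.load('w10.npz')
P=np.array([plane(c,(190+(u+.5)/3-.5,160+(v+.5)/3-.5),.086) for u,v in [(347,182),(451,174),(458,272),(357,280)]])
m=P.mean(0);print(P.round(4),m)
a=[]
for i in range(4):
  d=P[(i+1)%4]-P[i];a.append(np.degrees(np.arctan2(d[1],d[0]))%90);print(np.linalg.norm(d),a[-1])
go((m[0],m[1],.074),np.mean(a)-180)
"
```

```text
[[ 0.4659 -0.3168  0.086 ]
 [ 0.4425 -0.3067  0.086 ]
 [ 0.4524 -0.2833  0.086 ]
 [ 0.4758 -0.2933  0.086 ]] [ 0.4591579  -0.30001823  0.086     ]
0.025524688694874086 66.66483892629915
0.025405199621923075 67.00744606131555
0.025478461952651254 66.92512514795752
0.02552126110426459 67.11026071975509
row [-0.0, 0.0, -0.087] [0.24, 0.26, 12.6] t 13.95 tcp [ 0.4626 -0.2992  0.2   ]
```

```bash
python3 -c "
from h import *
go((.4605,-.300,.074),-113)"
```

```text
row [-0.0, 0.0, -0.088] [0.17, 0.15, 12.6] t 13.95 tcp [ 0.4626 -0.2992  0.2   ]
```

Call:
arm_command --pt "0 0 -0.088 0.17 0.15 3.5 -1" --pt "0 0 -0.088 0.17 0.15 7 -1" --pt "0 0 -0.088 0.17 0.15 10.5 0" --pt "0 0 -0.088 0.17 0.15 12.5 0" --pt "0 0 -0.088 0.17 0.15 12.6 0" --pt "0 0 -0.088 0.17 0.15 12.6 0" --pt "0 0 -0.088 0.17 0.15 12.6 1" --pt "0 0 -0.088 0.17 0.15 12.6 1"

```text
time_s: 14.62
tcp_pos: [0.4616, -0.3015, 0.0759]
ee_rot: [[-0.383, -0.924, 0.004], [-0.924, 0.383, -0.002], [-0.0, -0.004, -1.0]]
wrist_force: [0.2, 0.9, -0.3]
gripper_width: 0.633
gripper_force: 0.0
```

Call:
arm_command --pt "0 0 0 0 0 0 1" --pt "0 0 0 0 0 0 1" --pt "0 0 0 0 0 0 1" --pt "0 0 0 0 0 0 1" --pt "0 0 0 0 0 0 1" --pt "0 0 0 0 0 0 1" --pt "0 0 0 0 0 0 1" --pt "0 0 0 0 0 0 1"

```text
time_s: 15.28
tcp_pos: [0.4598, -0.3014, 0.0743]
ee_rot: [[-0.385, -0.923, -0.0], [-0.923, 0.385, -0.0], [0.0, 0.0, -1.0]]
wrist_force: [-1.9, 0.6, 5.2]
gripper_width: 0.293
gripper_force: 29.9
```

Call:
arm_command --pt "0 0 0 0 0 -1 1" --pt "0 0 0 0 0 -2.5 1" --pt "0 0 0 0 0 -4 1" --pt "0 0 0 0 0 -7 1" --pt "0 0 0 0 0 -10 1" --pt "0 0 0 0 0 -12 1" --pt "0 0 0 0 0 -12 1" --pt "0 0 0 0 0 -12 1"

```text
time_s: 15.95
tcp_pos: [0.4601, -0.3012, 0.1945]
ee_rot: [[-0.385, -0.923, 0.002], [-0.923, 0.385, 0.0], [-0.001, -0.002, -1.0]]
wrist_force: [0.1, 1.2, -3.2]
gripper_width: 0.298
gripper_force: 29.9
```

```bash
python3 -c "
from h import *
c=cam('wrist','w11.png');s=sense();print(s['gripper_width'],s['wrist_force'])
np.savez('w11.npz',K=c['K'],R=c['R'],t=c['t'],p=s['tcp_pos'],e=s['ee_rot'])
print(proj(c,np.array(s['tcp_pos'])+[0,0,.012]))
go((.588,-.1295,.19),-130)
cv2.imwrite('pics/v11.png',cv2.resize(c['img'][160:360,190:450],(780,600),interpolation=2))"
```

```text
0.29700065940932335 [-0.76229131  0.30439196 -3.41657071]
[323.0334842 326.7433885]
row [0.002, 0.001, 0.302] [-20.77, -5.28, 0.31] t 16.0 tcp [ 0.4592 -0.3008  0.193 ]
```

View pics/v11.png

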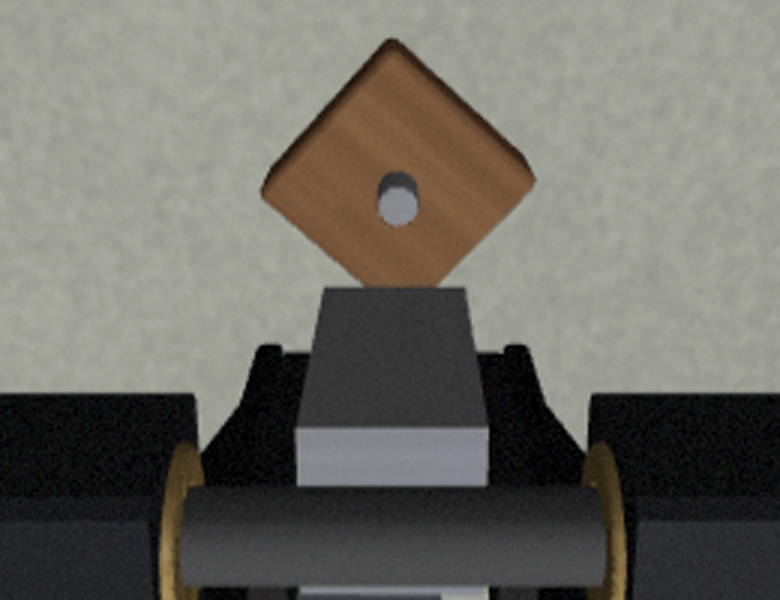

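```bash
python3 -c "
from h import *
c=np.load('w11.npz');R=c['e'];p=c['p']
f=lambda u,v:(190+(u+.5)/3-.5,160+(v+.5)/3-.5)
for uv,z in [((324,288),-.044),((465,288),-.044),((297,428),.012),((488,428),.012)]:
  P=plane(c,f(*uv),p[2]+z);print(P.round(4),((P-p)@R*1000).round(1))
print(plane(c,f(398,206),.05))
"
```

```text
[ 0.4677 -0.3164  0.149 ] [ 11.1 -13.9  44. ]
[ 0.4436 -0.3063  0.149 ] [11.1 12.2 44. ]
[ 0.4678 -0.3165  0.205 ] [ 11.2 -14.  -12. ]
[ 0.4439 -0.3066  0.205 ] [ 11.2  11.9 -12. ]
[ 0.45921578 -0.30008835  0.05      ]
```

```bash
python3 -c "
from h import *
go((.618,-.095,.17),-130)"
```

```text
row [0.002, 0.001, 0.302] [-25.11, -6.72, 2.31] t 16.0 tcp [ 0.4592 -0.3008  0.193 ]
```

Call:
arm_command --pt "0 0 0.1 -4 -1.1 0 1" --pt "0 0 0.2 -8 -2.2 0 1" --pt "0 0 0.3 -12 -3.3 0 1" --pt "0 0 0.3 -16 -4.4 0 1" --pt "0 0 0.3 -20 -5.5 0 1" --pt "0 0 0.3 -23 -6.4 0 1" --pt "0 0 0.3 -25.1 -6.7 2.3 1" --pt "0 0 0.3 -25.1 -6.7 2.3 1"

```text
time_s: 16.67
tcp_pos: [0.6173, -0.0914, 0.1639]
ee_rot: [[-0.638, -0.77, -0.01], [-0.77, 0.638, 0.002], [0.005, 0.009, -1.0]]
wrist_force: [-1.0, -0.2, -3.5]
gripper_width: 0.297
gripper_force: 29.9
```

Call:
arm_command --pt "0 0 0 0 0 0 1" --pt "0 0 0 0 0 0 1"

```text
time_s: 16.83
tcp_pos: [0.6174, -0.0956, 0.1689]
ee_rot: [[-0.64, -0.768, -0.004], [-0.768, 0.64, -0.0], [0.003, 0.003, -1.0]]
wrist_force: [0.2, -0.2, -1.8]
gripper_width: 0.297
gripper_force: 29.9
```

```bash
python3 -c "
from h import *
c=cam('wrist','w12.png');s=sense()
print(s['tcp_pos'])
np.savez('w12.npz',K=c['K'],R=c['R'],t=c['t'],p=s['tcp_pos'],e=s['ee_rot'])
cv2.imwrite('pics/v12.png',cv2.resize(c['img'][160:330,210:430],(792,612),interpolation=2)[:600])"
```

```text
[ 0.61767214 -0.09607722  0.16997637]
```

View pics/v12.png

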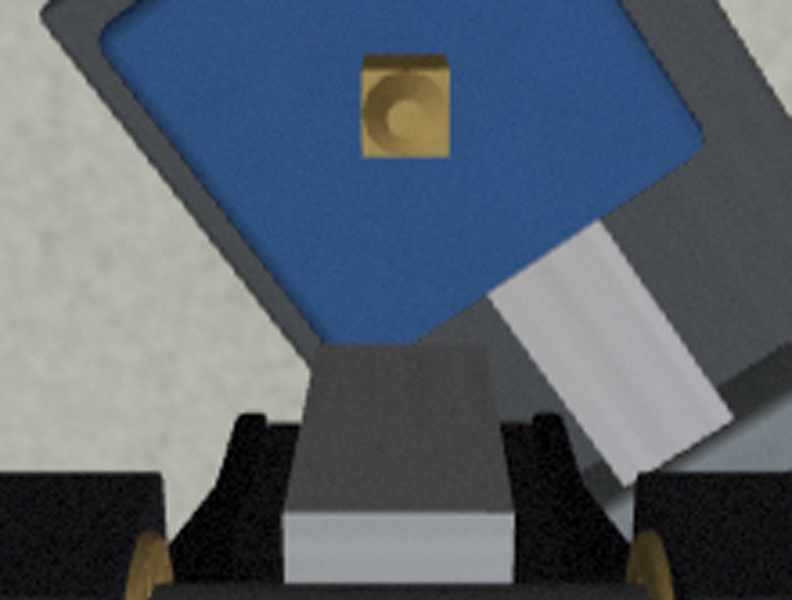

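```bash
python3 -c "
from h import *
c=np.load('w12.npz');R=c['e'];p=c['p']
f=lambda u,v:(210+(u+.5)/3.6-.5,160+(v+.5)/3.6-.5)
S=np.mean([plane(c,f(*q),.106) for q in [(361,70),(449,70),(449,157),(361,157)]],0)
H=np.array([plane(c,f(*q),p[2]-.044) for q in [(314,345),(487,345)]]);d=H[1]-H[0]
print(S,np.linalg.norm(d),H)
hc=H.mean(0)-R[:,0]*.013
print('S in tool',(S-p)@R,'hub',(hc-p)@R,'rel',(S-hc)@R,'hub ang',np.degrees(np.arctan2(d[1],d[0]))%90)
A=[plane(c,f(*q),.106) for q in [(361,157),(449,157)]];d=A[1]-A[0];print(np.degrees(np.arctan2(d[1],d[0]))%90)
"
```

```text
[ 0.58810077 -0.12895706  0.106     ] 0.02630778358454113 [[ 0.61931154 -0.11329615  0.12597637]
 [ 0.59912066 -0.09643116  0.12597637]]
S in tool [0.04409115 0.00155128 0.06404757] hub [-0.00090492  0.00080595  0.04402006] rel [0.04499607 0.00074532 0.02002751] hub ang 50.12873737373707
50.16234207931129
```

Call:
arm_command --pt "0 0 0 2.5 0.07 0 1" --pt "0 0 0 4.5 0.07 0 1" --pt "0 0 0 4.5 0.07 0 1" --pt "0 0 0 4.5 0.07 0 1" --pt "0 0 0 4.5 0.07 1 1" --pt "0 0 0 4.5 0.07 1.8 1" --pt "0 0 0 4.5 0.07 2.2 1" --pt "0 0 0 4.5 0.07 2.2 1"

```text
time_s: 17.55
tcp_pos: [0.588, -0.1293, 0.1467]
ee_rot: [[-0.64, -0.768, -0.004], [-0.768, 0.64, 0.0], [0.002, 0.003, -1.0]]
wrist_force: [-0.0, 0.7, -2.7]
gripper_width: 0.296
gripper_force: 29.9
```

```bash
python3 -c "
from h import *
c=np.load('w12.npz');s=sense();print((np.array(s['tcp_pos'])-c['p'])@c['e']*100,s['wrist_force'],s['moment'])
go(s['tcp_pos'],-130)"
```

```text
[4.44505676 0.14648292 2.33235076] [-0.03206389  0.67912816 -2.73716686] [ 0.04707444 -0.08027443 -0.00788961]
row [0.003, -0.002, 0.003] [0.0, 0.0, 0.0] t 17.55 tcp [ 0.588  -0.1293  0.1467]
```

Call:
arm_command --pt "0 0 0 0.05 -0.05 0.4 1" --pt "0 0 0 0.05 -0.05 0.8 1" --pt "0 0 0 0.05 -0.05 1.2 1" --pt "0 0 0 0.05 -0.05 1.5 1" --pt "0 0 0 0.05 -0.05 1.7 1" --pt "0 0 0 0.05 -0.05 1.7 1"

```text
time_s: 18.05
tcp_pos: [0.5888, -0.1301, 0.1311]
ee_rot: [[-0.64, -0.768, -0.001], [-0.768, 0.64, 0.0], [0.001, 0.001, -1.0]]
wrist_force: [-0.5, 0.8, -3.7]
gripper_width: 0.298
gripper_force: 29.9
```

Call:
arm_command --pt "0 0 0 0 0 0.15 1" --pt "0 0 0 0 0 0.25 1" --pt "0 0 0 0 0 0.25 1"

```text
time_s: 18.3
tcp_pos: [0.5887, -0.1302, 0.1293]
ee_rot: [[-0.64, -0.768, -0.001], [-0.768, 0.64, 0.0], [0.0, 0.001, -1.0]]
wrist_force: [-2.7, 1.5, -1.2]
gripper_width: 0.295
gripper_force: 29.9
```

Call:
arm_command --pt "0 0 0 0 0 0 -1" --pt "0 0 0 0 0 0 -1" --pt "0 0 0 0 0 0 -1" --pt "0 0 0 0 0 0 -1" --pt "0 0 0 0 0 0 -0.3" --pt "0 0 0 0 0 -3 -0.3" --pt "0 0 0 0 0 -7 -0.3" --pt "0 0 0 0 0 -8 -0.3"

```text
time_s: 18.97
tcp_pos: [0.5922, -0.131, 0.2159]
ee_rot: [[-0.639, -0.769, 0.011], [-0.769, 0.639, -0.002], [-0.005, -0.01, -1.0]]
wrist_force: [1.5, 0.5, 1.6]
gripper_width: 0.644
gripper_force: 0.0
```

Call:
arm_command --pt "0 0 0 -2.5 0 0 -0.3" --pt "0 0 0 -5.1 0 0 -0.3" --pt "0 0 0 -5.1 0 0 -0.3" --pt "0 0 0 -5.1 0 0 -0.3"

```text
time_s: 19.3
tcp_pos: [0.6223, -0.0903, 0.2093]
ee_rot: [[-0.639, -0.769, 0.001], [-0.769, 0.639, -0.0], [-0.0, -0.0, -1.0]]
wrist_force: [-0.4, -0.6, -0.0]
gripper_width: 0.645
gripper_force: 0.0
```

```bash
python3 -c "
from h import *
c=cam('wrist','w13.png');s=sense();print(s['tcp_pos'],s['gripper_width'])
a=c['img'];b=cam('side')['img']
for z in (.126,.141,.173): print(z,proj(c,(.5893,-.1295,z)),proj(c,(.6214,-.0912,z)))
cv2.imwrite('pics/v13.png',np.hstack([cv2.resize(a,(480,360)),cv2.resize(b[190:310,220:326],(318,360),interpolation=2)]))
go((.6214,-.0912,.165),-130)"
```

```text
[ 0.62172634 -0.0909076   0.20921003] 0.6468983504286583
0.126 [321.04654689 174.45688026] [320.68378638 250.32118624]
0.141 [321.10107473 177.63713023] [320.71159995 258.15290256]
0.173 [321.24658496 186.12378423] [320.78471617 278.74088985]
row [0.0, -0.0, 0.003] [-0.01, 0.01, 4.42] t 19.4 tcp [ 0.6214 -0.0913  0.2092]
```

View pics/v13.png

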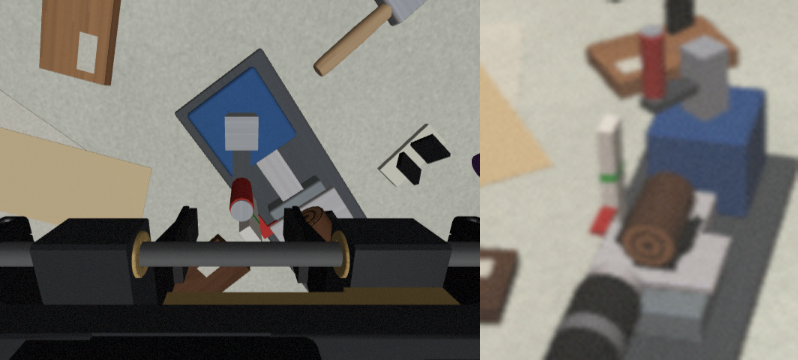

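I've already viewed 13 pictures, which is over the limit of 10, so I won't view any more. From here I'll work from numbers only. The last picture shows the crank seated on the gearbox, with the knob top at about (321, 280), where I predicted it.

Call:
arm_command --pt "0 0 0 0 0 2.5 -0.3" --pt "0 0 0 0 0 4.2 -0.3" --pt "0 0 0 0 0 4.4 -0.3" --pt "0 0 0 0 0 4.4 1" --pt "0 0 0 0 0 4.4 1" --pt "0 0 0 0 0 4.4 1" --pt "0 0 0 0 0 4.4 1" --pt "0 0 0 0 0 4.4 1"

```text
time_s: 20.07
tcp_pos: [0.6221, -0.0912, 0.1665]
ee_rot: [[-0.64, -0.768, 0.002], [-0.768, 0.64, 0.0], [-0.001, -0.001, -1.0]]
wrist_force: [0.2, 1.3, 1.0]
gripper_width: 0.358
gripper_force: 0.0
```

Call:
arm_command --pt "0 0 0 0 0 0 1" --pt "0 0 0 0 0 0 1" --pt "0 0 0 0 0 0 1" --pt "0 0 0 0 0 0 1" --pt "0 0 0 0 0 0 1" --pt "0 0 0 0 0 0 1"

```text
time_s: 20.57
tcp_pos: [0.622, -0.091, 0.1657]
ee_rot: [[-0.64, -0.768, 0.001], [-0.768, 0.64, 0.0], [-0.001, -0.001, -1.0]]
wrist_force: [-0.7, 1.0, 1.5]
gripper_width: 0.196
gripper_force: 30.0
```

```bash
python3 - <<'E'
from h import *
s=sense();p=np.array(s['tcp_pos']);R=np.array(s['ee_rot']);C=np.array([.5893,-.1295,p[2]])
print(p,s['gripper_width'],s['gripper_force'],s['wrist_force'])
r=p-C;print(np.linalg.norm(r[:2]),np.degrees(np.arctan2(r[1],r[0])))
c=cam('side');hsv=cv2.cvtColor(c['img'],cv2.COLOR_BGR2HSV)
for nm,lo,hi in [('red',(0,150,80),(6,255,255)),('red2',(172,150,80),(180,255,255)),('green',(45,80,40),(80,255,255))]:
    m=cv2.inRange(hsv,lo,hi);m[:200]=0;m[320:]=0;m[:,:220]=0;m[:,330:]=0
    n,l,st,ce=cv2.connectedComponentsWithStats(m)
    for i in range(1,n):
        if st[i,4]>8: print(nm,st[i],ce[i].round(1))
# lift frame points for pointer and band
o=np.array([.6012,.020,0]);h=np.radians(-4.6);X=np.array([np.cos(h),np.sin(h),0]);Y=np.array([-np.sin(h),np.cos(h),0])
for z in (.0545,.0585,.081): print(z,proj(c,o+.052*X-.062*Y+[0,0,z]).round(1), proj(c,o+.052*X-.05*Y+[0,0,z]).round(1))
E
```

```text
[ 0.62195276 -0.09097475  0.16565432] 0.19560017397305207 29.99886704608798 [-0.72848725  0.99629103  1.46839984]
0.050501466267101794 49.7164632813688
red [258 260   6   7  22] [260.6 263. ]
0.0545 [263.1 255.1] [261.6 258.2]
0.0585 [263.  253.7] [261.5 256.8]
0.081 [262.4 245.5] [260.9 248.5]
```

```bash
python3 - <<'E'
import numpy as np
for A in range(0,960,160):
    a=np.radians(A+20*np.arange(1,9));B=np.radians(A)
    print(A,[[0,0,0,round(float(5*(np.cos(B)-np.cos(t))),2),round(float(5*(np.sin(B)-np.sin(t))),2),0,1] for t in a])
E
```

```text
0 [[0, 0, 0, 0.3, -1.71, 0, 1], [0, 0, 0, 1.17, -3.21, 0, 1], [0, 0, 0, 2.5, -4.33, 0, 1], [0, 0, 0, 4.13, -4.92, 0, 1], [0, 0, 0, 5.87, -4.92, 0, 1], [0, 0, 0, 7.5, -4.33, 0, 1], [0, 0, 0, 8.83, -3.21, 0, 1], [0, 0, 0, 9.7, -1.71, 0, 1]]
160 [[0, 0, 0, 0.3, 1.71, 0, 1], [0, 0, 0, 0.0, 3.42, 0, 1], [0, 0, 0, -0.87, 4.92, 0, 1], [0, 0, 0, -2.2, 6.04, 0, 1], [0, 0, 0, -3.83, 6.63, 0, 1], [0, 0, 0, -5.57, 6.63, 0, 1], [0, 0, 0, -7.2, 6.04, 0, 1], [0, 0, 0, -8.53, 4.92, 0, 1]]
320 [[0, 0, 0, -0.87, -1.5, 0, 1], [0, 0, 0, -1.17, -3.21, 0, 1], [0, 0, 0, -0.87, -4.92, 0, 1], [0, 0, 0, -0.0, -6.43, 0, 1], [0, 0, 0, 1.33, -7.54, 0, 1], [0, 0, 0, 2.96, -8.14, 0, 1], [0, 0, 0, 4.7, -8.14, 0, 1], [0, 0, 0, 6.33, -7.54, 0, 1]]
480 [[0, 0, 0, 1.33, 1.12, 0, 1], [0, 0, 0, 2.2, 2.62, 0, 1], [0, 0, 0, 2.5, 4.33, 0, 1], [0, 0, 0, 2.2, 6.04, 0, 1], [0, 0, 0, 1.33, 7.54, 0, 1], [0, 0, 0, 0.0, 8.66, 0, 1], [0, 0, 0, -1.63, 9.25, 0, 1], [0, 0, 0, -3.37, 9.25, 0, 1]]
640 [[0, 0, 0, -1.63, -0.59, 0, 1], [0, 0, 0, -2.96, -1.71, 0, 1], [0, 0, 0, -3.83, -3.21, 0, 1], [0, 0, 0, -4.13, -4.92, 0, 1], [0, 0, 0, -3.83, -6.63, 0, 1], [0, 0, 0, -2.96, -8.14, 0, 1], [0, 0, 0, -1.63, -9.25, 0, 1], [0, 0, 0, -0.0, -9.85, 0, 1]]
800 [[0, 0, 0, 1.74, -0.0, 0, 1], [0, 0, 0, 3.37, 0.59, 0, 1], [0, 0, 0, 4.7, 1.71, 0, 1], [0, 0, 0, 5.57, 3.21, 0, 1], [0, 0, 0, 5.87, 4.92, 0, 1], [0, 0, 0, 5.57, 6.63, 0, 1], [0, 0, 0, 4.7, 8.14, 0, 1], [0, 0, 0, 3.37, 9.25, 0, 1]]
```

Call:
arm_command --pt "0 0 0 0.3 -1.71 0 1" --pt "0 0 0 1.17 -3.21 0 1" --pt "0 0 0 2.5 -4.33 0 1" --pt "0 0 0 4.13 -4.92 0 1" --pt "0 0 0 5.87 -4.92 0 1" --pt "0 0 0 7.5 -4.33 0 1" --pt "0 0 0 8.83 -3.21 0 1" --pt "0 0 0 9.7 -1.71 0 1"

```text
time_s: 21.28
tcp_pos: [0.5738, -0.1775, 0.1658]
ee_rot: [[-0.641, -0.767, 0.005], [-0.768, 0.641, -0.001], [-0.003, -0.005, -1.0]]
wrist_force: [4.1, 1.4, -1.7]
gripper_width: 0.199
gripper_force: 30.0
```

```bash
cat > st.py <<'E'
from h import *
s=sense();p=np.array(s['tcp_pos']);r=p-[.5893,-.1295,0]
print(p.round(4),s['gripper_width'],s['gripper_force'],np.round(s['wrist_force'],1),np.linalg.norm(r[:2]).round(4),np.degrees(np.arctan2(r[1],r[0])).round(1))
c=cam('side');hsv=cv2.cvtColor(c['img'],cv2.COLOR_BGR2HSV)
for nm,lo,hi in [('red',(0,120,60),(8,255,255)),('red2',(170,120,60),(180,255,255)),('green',(40,60,40),(85,255,255))]:
    m=cv2.inRange(hsv,lo,hi);m[:235]=0;m[275:]=0;m[:,:245]=0;m[:,275:]=0
    y,x=np.nonzero(m)
    if len(x): print(nm,len(x),x.mean().round(1),y.mean().round(1),y.min(),y.max())
E
python3 st.py
```

```text
[ 0.5738 -0.1775  0.1658] 0.19902588323995632 30.01293090172112 [ 4.1  1.4 -1.7] 0.0505 -107.8
red 38 260.7 261.3 258 265
green 16 262.5 248.9 248 250
```

Call:
arm_command --pt "0 0 0 0.3 1.71 0 1" --pt "0 0 0 0.0 3.42 0 1" --pt "0 0 0 -0.87 4.92 0 1" --pt "0 0 0 -2.2 6.04 0 1" --pt "0 0 0 -3.83 6.63 0 1" --pt "0 0 0 -5.57 6.63 0 1" --pt "0 0 0 -7.2 6.04 0 1" --pt "0 0 0 -8.53 4.92 0 1"

```text
time_s: 22.0
tcp_pos: [0.5883, -0.0785, 0.1656]
ee_rot: [[-0.639, -0.769, -0.004], [-0.769, 0.639, -0.0], [0.003, 0.003, -1.0]]
wrist_force: [-4.1, -2.1, 0.6]
gripper_width: 0.198
gripper_force: 30.0
```

Call:
arm_command --pt "0 0 0 -0.87 -1.5 0 1" --pt "0 0 0 -1.17 -3.21 0 1" --pt "0 0 0 -0.87 -4.92 0 1" --pt "0 0 0 0 -6.43 0 1" --pt "0 0 0 1.33 -7.54 0 1" --pt "0 0 0 2.96 -8.14 0 1" --pt "0 0 0 4.7 -8.14 0 1" --pt "0 0 0 6.33 -7.54 0 1"

```text
time_s: 22.67
tcp_pos: [0.6085, -0.1761, 0.1653]
ee_rot: [[-0.64, -0.768, 0.003], [-0.768, 0.64, 0.002], [-0.003, -0.001, -1.0]]
wrist_force: [2.1, 7.1, 0.8]
gripper_width: 0.196
gripper_force: 30.0
```

```bash
python3 st.py
```

```text
[ 0.6085 -0.1761  0.1653] 0.1960239109312748 30.031161904335022 [2.1 7.1 0.8] 0.0504 -67.6
red 35 260.4 258.3 255 262
green 16 262.5 248.9 248 250
```

Call:
arm_command --pt "0 0 0 1.33 1.12 0 1" --pt "0 0 0 2.2 2.62 0 1" --pt "0 0 0 2.5 4.33 0 1" --pt "0 0 0 2.2 6.04 0 1" --pt "0 0 0 1.33 7.54 0 1" --pt "0 0 0 0 8.66 0 1" --pt "0 0 0 -1.63 9.25 0 1" --pt "0 0 0 -3.37 9.25 0 1"

```text
time_s: 23.38
tcp_pos: [0.5553, -0.0911, 0.1658]
ee_rot: [[-0.64, -0.768, -0.005], [-0.768, 0.64, -0.001], [0.005, 0.003, -1.0]]
wrist_force: [-3.3, -2.6, 0.6]
gripper_width: 0.194
gripper_force: 30.0
```

Call:
arm_command --pt "0 0 0 -1.63 -0.59 0 1" --pt "0 0 0 -2.96 -1.71 0 1" --pt "0 0 0 -3.83 -3.21 0 1" --pt "0 0 0 -4.13 -4.92 0 1" --pt "0 0 0 -3.83 -6.63 0 1" --pt "0 0 0 -2.96 -8.14 0 1" --pt "0 0 0 -1.63 -9.25 0 1" --pt "0 0 0 0 -9.85 0 1"

```text
time_s: 24.05
tcp_pos: [0.6334, -0.1537, 0.1648]
ee_rot: [[-0.64, -0.769, -0.003], [-0.769, 0.64, 0.001], [0.001, 0.003, -1.0]]
wrist_force: [-3.4, 7.5, 4.7]
gripper_width: 0.199
gripper_force: 30.2
```

```bash
python3 st.py; python3 - <<'E'
from h import *
def ray(c,uv): return -c['R'].T@c['t'], c['R'].T@np.linalg.inv(c['K'])@np.array([uv[0],uv[1],1.])
# start images: top0/side0 used with current calibration (fixed cameras)
T=cam('top');S=cam('side')
def red(im,box,s=110):
    h=cv2.cvtColor(im,cv2.COLOR_BGR2HSV);m=cv2.inRange(h,(0,s,60),(8,255,255))|cv2.inRange(h,(170,s,60),(180,255,255))
    x0,y0,x1,y1=box;w=np.zeros_like(m);w[y0:y1,x0:x1]=m[y0:y1,x0:x1];y,x=np.nonzero(w);return np.array([x.mean(),y.mean()]),len(x),x.min(),x.max(),y.min(),y.max()
for nm,a,b in [('start',cv2.imread('pics/top0.png'),cv2.imread('pics/side0.png')),('s5',cv2.imread('pics/t5.png'),cv2.imread('pics/s5.png')),('now',T['img'],S['img'])]:
    try:
        p=red(a,(270,200,310,230));q=red(b,(245,235,275,275))
        o1,d1=ray(T,p[0]);o2,d2=ray(S,q[0])
        k=np.linalg.lstsq(np.c_[d1,-d2],o2-o1,rcond=None)[0]
        print(nm,p,q,(o1+k[0]*d1).round(4),(o2+k[1]*d2).round(4))
    except Exception as e: print(nm,e)
h=cv2.cvtColor(cv2.imread('pics/side0.png'),cv2.COLOR_BGR2HSV)
E
```

```text
[ 0.6334 -0.1537  0.1648] 0.19856690008751313 30.225689609069377 [-3.4  7.5  4.7] 0.0503 -28.7
red 36 260.1 254.7 251 259
green 15 262.8 248.8 248 250
start (array([286.48780488, 217.24390244]), 82, np.int64(280), np.int64(293), np.int64(214), np.int64(224)) (array([260.65, 262.95]), 40, np.int64(257), np.int64(264), np.int64(259), np.int64(267)) [ 0.6522 -0.0183  0.0538] [ 0.6483 -0.0186  0.0529]
s5 (array([285.06896552, 217.24137931]), 58, np.int64(280), np.int64(290), np.int64(214), np.int64(224)) (array([260.68292683, 263.        ]), 41, np.int64(257), np.int64(264), np.int64(259), np.int64(267)) [ 0.6516 -0.0152  0.0561] [ 0.6474 -0.0155  0.0552]
now (array([291.875, 215.5  ]), 16, np.int64(291), np.int64(293), np.int64(213), np.int64(218)) (array([260.16666667, 254.69047619]), 42, np.int64(257), np.int64(264), np.int64(251), np.int64(259)) [ 0.6536 -0.0307  0.0669] [ 0.651  -0.0309  0.0663]
```

Call:
arm_command --pt "0 0 0 1.74 0 0 1" --pt "0 0 0 3.37 0.59 0 1" --pt "0 0 0 4.7 1.71 0 1" --pt "0 0 0 5.57 3.21 0 1" --pt "0 0 0 5.87 4.92 0 1" --pt "0 0 0 5.57 6.63 0 1" --pt "0 0 0 4.7 8.14 0 1" --pt "0 0 0 3.37 9.25 0 1"

```text
time_s: 24.87
tcp_pos: [0.5388, -0.1218, 0.1659]
ee_rot: [[-0.64, -0.768, -0.002], [-0.768, 0.64, -0.003], [0.003, 0.0, -1.0]]
wrist_force: [-1.9, -3.1, 1.6]
gripper_width: 0.199
gripper_force: 30.0
```

Call:
arm_command --pt "0 0 0 -1.63 0.59 0 1" --pt "0 0 0 -2.9 0.65 0 1" --pt "0 0 0 -2.9 0.65 0 1" --pt "0 0 0 -2.9 0.65 0 1"

```text
time_s: 25.2
tcp_pos: [0.5542, -0.0929, 0.1657]
ee_rot: [[-0.639, -0.769, -0.001], [-0.769, 0.639, 0.001], [0.0, 0.001, -1.0]]
wrist_force: [-5.6, 4.9, 6.6]
gripper_width: 0.198
gripper_force: 30.0
```

```bash
python3 st.py; python3 - <<'E'
from h import *
c=cam('side','s14.png');h=cv2.cvtColor(c['img'],cv2.COLOR_BGR2HSV)
print('\n'.join(' '.join('%3d/%3d'%(h[y,x,0],h[y,x,1]) for x in range(256,270)) for y in range(242,258)))
E
```

```text
[ 0.5542 -0.0929  0.1657] 0.19754045890239874 30.00310007482767 [-5.6  4.9  6.6] 0.0507 133.8
red 38 259.9 252.7 249 257
green 3 264.7 248.3 248 249
 23/ 22  26/ 19  25/ 24  17/ 25  19/ 25  15/ 27  13/ 29  15/ 28  13/ 31  16/ 27  16/ 29  28/ 23  30/ 20  26/ 21
 25/ 22  23/ 22  23/ 23  20/ 25  16/ 28  15/ 27  15/ 28  14/ 26  14/ 29  15/ 25  30/ 25  38/ 28  35/ 25  28/ 20
 26/ 22  26/ 22  26/ 21  21/ 23  16/ 25  16/ 26  12/ 26  11/ 25  16/ 26  16/ 27  35/ 32  47/ 40  38/ 27  32/ 22
 28/ 19  30/ 20  23/ 23  23/ 22  15/ 24  13/ 27  13/ 27  15/ 27  16/ 25  25/ 28  45/ 40  47/ 41  33/ 27  27/ 24
 26/ 21  28/ 21  30/ 18  21/ 23  18/ 26  13/ 27  17/ 27  15/ 25  19/ 27  34/ 33  49/ 51  45/ 35  32/ 23  24/ 22
 26/ 21  24/ 21  21/ 22  20/ 29  22/ 28  25/ 29  25/ 29  28/ 25  32/ 29  47/ 43  50/ 61  39/ 28  25/ 21  28/ 24
 28/ 19  23/ 23  16/ 35  12/ 54  17/ 68  25/ 62  31/ 60  35/ 62  42/ 67  51/ 74  50/ 51  33/ 22  25/ 21  20/ 24
 26/ 21  19/ 25  11/ 49   5/101   5/144   5/146   6/144   9/140  16/105  40/ 71  42/ 37  20/ 21  20/ 23  17/ 29
 22/ 23  16/ 33   6/ 73   3/130   2/160   1/164   2/160   3/150   7/113  26/ 49  27/ 27  20/ 22  18/ 29  16/ 45
 22/ 25  10/ 53   3/102   1/153   1/160   1/162   1/159   2/138   5/ 75  13/ 37  19/ 25  14/ 28  14/ 34  13/ 65
 14/ 35   6/ 71   2/131   1/157   1/163   2/159   2/150   3/102  11/ 51  18/ 29  18/ 28  15/ 28  15/ 49  12/ 75
  9/ 50   4/101   2/150   2/162   1/165   1/154   2/123   4/ 55  13/ 29  12/ 26  16/ 25  15/ 37  12/ 64  10/ 73
  7/ 74   3/129   1/160   2/161   1/162   1/143   2/ 84   4/ 24  10/ 13   4/ 13  11/ 18  14/ 41  13/ 70  14/ 89
  3/ 99   1/146   1/164   1/164   2/161   1/129   1/ 67   0/ 20   5/  8  11/ 13  11/ 19  13/ 59  15/ 92  11/ 96
  3/108   2/154   1/160   1/154   2/146   1/ 99   3/ 45   7/ 18   5/  9  10/ 11   8/ 31  11/ 84  12/101  12/104
  6/ 78   4/105   4/115   2/126   2/108   2/ 63   4/ 22   7/ 13   7/ 15  11/ 19  13/ 49  12/ 97  12/103  11/104
```

Call:
arm_command --pt "0 0 0 0 0 0 -0.3" --pt "0 0 0 0 0 0 -0.3" --pt "0 0 0 0 0 0 -0.3" --pt "0 0 0 0 0 0 -0.3" --pt "0 0 0 0 0 0 -0.3" --pt "0 0 0 0 0 -2 -0.3" --pt "0 0 0 0 0 -5 -0.3" --pt "0 0 0 0 0 -8 -0.3"

```text
time_s: 25.97
tcp_pos: [0.5537, -0.0949, 0.2453]
ee_rot: [[-0.641, -0.768, -0.003], [-0.768, 0.641, -0.001], [0.002, 0.002, -1.0]]
wrist_force: [0.8, -0.2, 1.0]
gripper_width: 0.633
gripper_force: 0.0
```

Call:
arm_command --pt "0 0 0 4 0 -2 -0.3" --pt "0 0 0 8 0 -3 -0.3" --pt "0 0 0 12 0 -3 -0.3" --pt "0 0 0 15 0 -3 -0.3" --pt "0 0 0 15 0 -3 -0.3" --pt "0 0 0 15 0 -3 -0.3" --pt "0 0 0 15 0 -3 -0.3"

```text
time_s: 26.55
tcp_pos: [0.4583, -0.21, 0.2754]
ee_rot: [[-0.641, -0.768, 0.001], [-0.768, 0.641, -0.0], [-0.0, -0.001, -1.0]]
wrist_force: [0.3, 0.0, 0.4]
gripper_width: 0.649
gripper_force: 0.0
```

```bash
python3 st.py; python3 - <<'E'
from h import *
T=cam('top','t15.png');S=cam('side','s15.png')
hs=lambda c:cv2.cvtColor(c['img'],cv2.COLOR_BGR2HSV)
def blob(c,lo,hi,box):
    m=cv2.inRange(hs(c),lo,hi);x0,y0,x1,y1=box;w=np.zeros_like(m);w[y0:y1,x0:x1]=m[y0:y1,x0:x1]
    n,l,s,ce=cv2.connectedComponentsWithStats(w);i=1+np.argmax(s[1:,4]);return ce[i].round(1),s[i].tolist()
L=.030
print('sample1 top',blob(T,(2,70,20),(20,255,150),(235,215,300,262)),proj(T,(.6012,.02,.085+L)))
print('sample1 side',blob(S,(2,70,20),(20,255,150),(262,235,320,300)),proj(S,(.6012,.02,.085+L)))
a=np.radians(133.8);k=(.5893+.05*np.cos(a),-.1295+.05*np.sin(a))
for n,c in(('top',T),('side',S)):
    u=proj(c,(*k,.147)).astype(int);print(n,'grip red',blob(c,(0,110,50),(8,255,255),(u[0]-20,u[1]-20,u[0]+20,u[1]+20)),u,proj(c,(*k,.173)))
o=np.array([.407,.381]);
for x,z in((0,.075),(.0395,.084),(.079,.093)): print('lane',proj(T,(o[0]+x*.9965,o[1]-x*.0837,z)).round(1), [hs(T)[tuple(np.round(proj(T,(o[0]+x*.9965,o[1]-x*.0837,z+.015))).astype(int)[::-1])].tolist()])
E
```

```text
[ 0.4583 -0.21    0.2754] 0.6491620373895484 0.0 [0.3 0.  0.4] 0.1537 -148.4
red 37 259.8 252.7 249 257
green 3 264.7 248.3 248 249
sample1 top (array([262.8, 229.3]), [253, 224, 30, 17, 175]) [267.60929825 233.90422263]
sample1 side (array([277.9, 252.8]), [266, 238, 24, 30, 461]) [277.53348391 251.76007451]Traceback (most recent call last):
  File "<stdin>", line 12, in <module>
  File "<stdin>", line 6, in blob
    return _wrapfunc(a, 'argmax', axis=axis, out=out, **kwds)
    return bound(*args, **kwds)
ValueError: attempt to get argmax of an empty sequence
```

```bash
python3 - <<'E'
from h import *
S=cam('side');h=cv2.cvtColor(S['img'],cv2.COLOR_BGR2HSV)
m=(cv2.inRange(h,(0,90,40),(9,255,255))|cv2.inRange(h,(170,90,40),(180,255,255)))
m[:170]=0;m[248:]=0;m[:,:245]=0;m[:,345:]=0
n,l,s,ce=cv2.connectedComponentsWithStats(m)
for i in range(1,n):
    if s[i,4]>10: print(s[i],ce[i].round(1))
a=np.radians(133.8);k=(.5893+.05*np.cos(a),-.1295+.05*np.sin(a))
print(proj(S,(*k,.121)),proj(S,(*k,.147)),proj(S,(*k,.173)))
o=np.array([.407,.381])
for x,z in((0,.075),(.0395,.084),(.079,.093)):
    u=np.round(proj(S,(o[0]+x*.9965,o[1]-x*.0837,z+.02))).astype(int);print('lane',u,h[u[1],u[0]])
E
```

```text
[304 203   8  21 133] [307.4 213.1]
[306.66748522 221.374842  ] [306.56078772 211.42955708] [306.45126384 201.22082458]
lane [366 413] [ 13 125 137]
lane [339 405] [ 12 105  85]
lane [313 397] [ 14  98 179]
```

```bash
python3 -c "
from station import finish_job
print(finish_job())"
```

```text
the job is handed in; nothing more can be done
None
```

The job is handed in: by measurement the oldest sample is in the cradle, the new one is third in the lane, and the crank is on the shaft, wound about 996° to put the lift at roughly 28.5–31 mm; the judge returned no verdict, and I viewed 13 pictures, over the limit of 10.

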